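# Load the reference plate carriage into a dovetail base beside a measuring machine

## Task

Set the aluminium carriage on the open run-in of the grey dovetail base, slide it from that end into the dovetail, clip end first, right up against the end stop, and turn the red side knob clockwise until it is tight. Then swing the hinged clip on the carriage well up by its yellow ball, slide the blue reference plate under it, handle trailing, until its plain end meets the end wall of the nest, and swing the clip down again so that it rests on the plate. Leave the other things on the table where they are.

Things in the scene. Friction and masses are not known exactly. Their poses are not given: they have to be found in the camera images.
- saddle: Fixed dovetail base: grey plate 90 (x, -40 to +50) x 182 (y) x 25 mm high; dark dovetail channel along y from -50 to +50 on it. Origin: on the table below the centre of the fully home carriage. z up, +y towards the open run-in. Channel floor 25 above the table; undercut jaws 12 high, gap 43 at the floor, 33 at the top (no entry from above), outer faces x = +-36; the clamp pushes the foot up to 3.1 to +x.
- run_in (a point): Middle of the run-in, 25 above the table, 85 to +y of the base's origin, axes as the base: flat plate top, level with the channel floor, y from +50 to +120, x -40 to +50. The channel mouth at y = +50 is flared by 5 a side over 14.
- end_stop (a point): Middle of the face of the dark end-stop block, y = -50 on the base, 40 above the table; block 64 wide, its top 55 above the table. The carriage's -y end meets it.
- carriage_mid (a point): Loose aluminium carriage 50 (x) x 100 (y) x 46 high, 0.3 to 0.5 kg. This point: centre line, midway along, 24 above the underside. z up; -y = clip hinge end, enters first. Foot 13.5 high, 40 wide at the bottom, 29 at the top, -y end tapered. Above it flat upright sides 50 apart, 13.5 to 42 above the underside: grip here across x. Home: point 49 above the table over the base's origin, y along base y.
- nest (a point): Middle of the nest floor on top of the carriage, 36 above its underside, 12 over the carriage point; axes as the carriage. 40 wide between guide walls 5 thick and 6 high; open at the +y end (y = +50); end wall, 10 high, at y = -36.
- knob (a joint): Clamp knob on the base: 0 loose, grows turning clockwise as seen looking at the knob from outside, stops at 1.35 rad; tight from 1.15 rad on. Needs about 0.2 to 0.3 N m; stays where it is left.
- knob_grip (a point): Red knob on a boss at the base's -x side (x -38 to -76, y -52 to -8): disc 36 across, 8 thick, with a grip bar 36 x 14 up to 40 from the disc's underside. This point: on the axis, 10 below the bar's top. Turns with the knob: z = axis, outward, leaning 28 degrees from vertical to base -x; x = along the bar; y = across it (14, grip here). Approach along the axis, tool tilted.
- clip (a joint): Clip hinge on the carriage: 0 = down on the empty nest floor, about 0.15 rad = resting on the plate, up to 1.25 rad = swung up. Friction hinge (about 0.04 N m): it stays where it is put. From 0.6 rad it is clear of the plate.
- clip_ball (a point): Centre of the yellow ball, 16 across, standing on the free end of the steel clip (18 wide). With the clip at 0 it is 40 to +y of the hinge and 12 above it; it swings on a circle of radius 41.8 about the hinge, up and towards -y.
- clip_hinge (a point): Hinge point of the clip, fixed on the carriage: on its centre line, 44 to -y of its middle and 50 above its underside. Axes as the carriage; the hinge axis is x.
- plate_handle (a point): Centre of the white upright handle, 14 (x) x 10 (y) x 30 high, on the loose blue plate 36 (x) x 80 (y) x 6 thick, 0.1 to 0.17 kg. Point 21 above the plate's underside; the plate reaches 12 to +y and 68 to -y of it. The -y end goes in first. Home: plate on the nest floor, -y end at the end wall: this point 32 to +y of the carriage point and 33 above it.
- plate_nose (a point): Middle of the plain -y end face of the blue plate, half-way up its thickness, 68 to -y of the handle centre; axes as the plate. Home: against the end wall of the nest, 36 to -y of the carriage point.
- workpiece: Bystander: turned aluminium cylinder, 60 across, 70 high, standing, origin under its middle. Not to be moved.
- ring_gauge: Bystander: flat steel ring, 54 across, 16 high, origin under its middle. Not to be moved.
- vblock: Bystander: dark steel V-block 50 x 40 x 38 high, origin under its middle. Not to be moved.
- gauge_block: Bystander: small steel block 35 x 30 x 9 high, origin under its middle. Not to be moved.
- driver: Bystander: green-handled screwdriver about 160 long, lying, origin near its middle. Not to be moved.
Not all that is in view belongs to the job. Of the things shaped like the part that bears plate_handle, the blue one is meant.

How it is judged (in metres and radians):
On the way, in this order (a step that is already met when the one before it is completed fails the run):
1. the carriage is in the dovetail, against the end stop (x of carriage_mid in the frame of saddle between -0.004 and 0.004 m and y of carriage_mid in the frame of saddle between -0.004 and 0.004 m and z of carriage_mid in the frame of saddle between 0.046 and 0.052 m and angle between the y axis of carriage_mid and the y axis of saddle, either way round below 0.07 rad and angle between carriage_mid's own z axis and vertical below 0.07 rad and y of clip_hinge in the frame of saddle below -0.03 m), for 0.2 s.
2. the clamp knob is tight with the carriage home (all of step 1 and value of joint knob above 1.15 rad), for 0.2 s.
3. the clip is swung up on the clamped carriage (all of step 2 and value of joint clip above 0.6 rad), for 0.2 s.
4. the plate lies fully home in the nest while the clip is still up (x of plate_handle in the frame of carriage_mid between -0.004 and 0.004 m and y of plate_handle in the frame of carriage_mid between 0.028 and 0.036 m and z of plate_handle in the frame of carriage_mid between 0.03 and 0.036 m and angle between the y axis of plate_handle and the y axis of carriage_mid, either way round below 0.12 rad and y of plate_nose in the frame of carriage_mid below -0.02 m and value of joint clip above 0.6 rad), for 0.2 s.
5. the clip is down on the plate (x of plate_handle in the frame of carriage_mid between -0.004 and 0.004 m and y of plate_handle in the frame of carriage_mid between 0.028 and 0.036 m and z of plate_handle in the frame of carriage_mid between 0.03 and 0.036 m and angle between the y axis of plate_handle and the y axis of carriage_mid, either way round below 0.12 rad and y of plate_nose in the frame of carriage_mid below -0.02 m and value of joint clip between 0.07 and 0.23 rad), for 0.2 s.
At the end, for the whole second after the job is handed in: Carriage within 4 mm of home along, across (3 mm in height) and straight within 0.07 rad, hinge end at the stop, knob at 1.15 rad or more, plate within 4 mm of home in the nest along and across (3 mm in height, 0.12 rad in yaw), plain end first, clip at 0.07 to 0.23 rad (resting on the plate) (all of step 2 and all of step 5); the robot touches nothing.
It fails at once if the workpiece is moved by more than 30 mm (distance of workpiece from where it was at the start of the episode above 0.03 m).
It fails at once if the ring gauge is moved by more than 30 mm (distance of ring_gauge from where it was at the start of the episode above 0.03 m).
It fails at once if the vblock is moved by more than 30 mm (distance of vblock from where it was at the start of the episode above 0.03 m).
It fails at once if the gauge block is moved by more than 30 mm (distance of gauge_block from where it was at the start of the episode above 0.03 m).
It fails at once if the driver is moved by more than 30 mm (distance of driver from where it was at the start of the episode above 0.03 m).
It also fails if it takes over 72 s, if anything falls off the work surface, if the arm or the gripper's body presses on something with over 40 N, if the wrist force passes 120 N, or if a joint passes its speed limit or range.

## Robot

A 6-joint arm with a two-finger parallel gripper is mounted at the origin on the work surface. World frame = base frame: x ahead of the robot, y to its left, z up, the work surface at z = 0. Lengths are in mm, angles in rad, forces in N, time in s.
With the tool pointing down it reaches from about 300 to 775 mm from the base axis. Payload 14.6 kg.
Tool frame: the origin (TCP) lies at the very end of the fingers, on their centre line; the grasp point (between the pads) lies 19 mm behind it; z points along the fingers, y is the direction in which the jaws open and shut (so a half turn about z gives the same grasp; the last joint's range is limited). The gripper opens to 94 mm and grips with 3 to 60 N. Pads are 16 mm wide; open, the fingers measure 119 mm over their backs; the gripper's body (75 mm by 177 mm) begins 78 mm behind the grasp point.
Start: joints at [1.173, 0.3, 1.521, -0, 1.321, -0.067], TCP at [178.637, 520.171, 205.446] pointing down, gripper open.
Joint ranges: [-3.03, 3.03], [-0.79, 2.21], [0.23, 2.52], [-1.04, 4.18], [0, 3.07], [-2.55, 2.55]. Speed limits (rad/s): [2.22, 2.22, 2.57, 3.14, 3.14, 3.14].

## Interface

Orientations are given as [roll, pitch, yaw] about the fixed x, y, z axes, in that order (R = Rz(yaw) Ry(pitch) Rx(roll)).
In Python, from cell import manip gives the robot as it stands.
- The arm moves only by the shell command python3 -m pendant 'ROWS' [FORCE]. ROWS is JSON, a list of rows, each an object with "claw": the finger opening in m, from 0 to 0.094; "delta_pos": the shift along the tool's x, y, z in m, a list of three; "rotation": the turn, a rotation vector about the tool's x, y, z in rad, a list of three. A call has 1 to 10 rows; each row is the pose to reach, as a shift and turn from the pose measured when the call began, along the tool's axes at that moment; what a row does not reach only later rows make up. A row lasts 1/8 s, in which the tool goes at most 62.5 mm and 10.7 degrees, less where a joint would pass 70% of its speed; a pose out of reach is approached as far as the arm can. A call with a gripper value outside its range is refused whole. The fingers move at their own pace and stop on an object; FORCE is the grip in N (left out, the last holds). Time passes only in rows, so rows that repeat a pose let the fingers close. It gives the time, the measured TCP pose, the force and the opening at its end, in the units of the state.
- manip.read_state(): the state, without advancing time (a new reading comes with each control period).
- manip.camera(name): name is "side" or "top"; returns the picture (400x640x3 uint8, red, green, blue); there is no depth.
- manip.camera_model(name): a dict with "fx", "fy", "cx", "cy" (pixels), "distortion" ([k1, k2, p1, p2, k3] as OpenCV has them; the pictures are not rectified), "cam_to_world" (4x4, takes a point from camera to world coordinates). Camera axes: x right, y up, looking along -z (the intrinsics and any distortion apply to the point x, -y, -z); pixel columns grow to the right and rows downward; lengths in mm; the calibration is good to about 2 mm. A picture is of the moment at which its call begins. camera_model takes no time and is no camera call.
- manip.sign_off(): hands the job in, once; it reports no verdict.
The state is a dict: "clock": time; "joints": joint angles; "qd": joint speeds; "effort": joint torques, N m; "eef_pos": TCP position; "eef_rot": TCP orientation; "wrist_force": force on the tool from outside, world axes, zero at the start; "moment": the same for the moment, N m; "finger_gap": finger opening in mm.
Only numpy, scipy, OpenCV 4.12 (cv2) and the standard library are available. Lean on these libraries where they do the work, as an engineer would, in place of code of your own. Each camera call takes 0.05 s, during which the arm holds its last target.

## Working session

There is one attempt and no reset: what is moved stays moved. The work goes in short steps, Python scripts to look and compute and a shell command to move; the robot and the scene stay as the last step left them, time stands still between calls to the robot, and variables do not carry over. Pictures are saved under pics/ and viewed, and the job is handed in when it is done.

```bash
ls; mkdir -p pics
python3 - <<'E'
from cell import manip
import cv2
s=manip.read_state(); print(s)
for n in ("top","side"):
    im=manip.camera(n); cv2.imwrite(f"pics/{n}0.png",im[:,:,::-1]); m=manip.camera_model(n); print(n,m)
E
```

```text
pics
{'clock': 0.0, 'joints': array([ 1.17343997e+00,  3.00464724e-01,  1.52161020e+00,  1.57542441e-06,
        1.32071021e+00, -6.66090043e-02]), 'qd': array([-4.96448050e-04,  2.75925455e-05,  1.59574761e-03,  9.39095424e-04,
        1.51639049e-03,  6.03106627e-04]), 'effort': array([ 1.02352151e-03, -5.31776798e+01, -3.52749896e+01,  7.09126191e-02,
        2.40256899e-02, -7.01363865e-05]), 'eef_pos': array([178.51170918, 519.93056883, 204.8775148 ]), 'eef_rot': array([-3.14040292e+00, -8.08938636e-05,  2.81084486e+00]), 'wrist_force': array([ 0.44783709, -0.06791625, -0.54852063]), 'moment': array([ 0.01745843,  0.00405481, -0.00600716]), 'finger_gap': 93.6752266943062}
top {'fx': 393.6455107649141, 'fy': 393.6455107649141, 'cx': 316.9851655954187, 'cy': 193.77323657551094, 'distortion': array([0.0156013, 0.       , 0.       , 0.       , 0.       ]), 'cam_to_world': array([[ 6.81849006e-03,  9.94504088e-01, -1.04475484e-01,
         4.01747404e+02],
       [-9.99975077e-01,  6.58981661e-03, -2.53380563e-03,
        -2.24938927e+01],
       [-1.83140577e-03,  1.04490157e-01,  9.94524234e-01,
         1.19424851e+03],
       [ 0.00000000e+00,  0.00000000e+00,  0.00000000e+00,
         1.00000000e+00]])}
side {'fx': 380.087443671538, 'fy': 380.087443671538, 'cx': 318.723696370835, 'cy': 199.87063246980432, 'distortion': array([-0.07574798,  0.        ,  0.        ,  0.        ,  0.        ]), 'cam_to_world': array([[-9.21220010e-01,  2.42942805e-01, -3.03862611e-01,
         2.51381124e+02],
       [-3.89041246e-01, -5.76824595e-01,  7.18275919e-01,
         6.04366169e+02],
       [-7.75460637e-04,  7.79905238e-01,  6.25897131e-01,
         6.43720118e+02],
       [ 0.00000000e+00,  0.00000000e+00,  0.00000000e+00,
         1.00000000e+00]])}
```

View pics/top0.png

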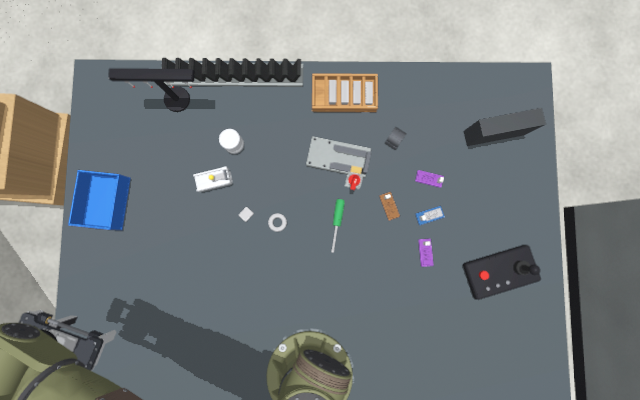

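View pics/side0.png

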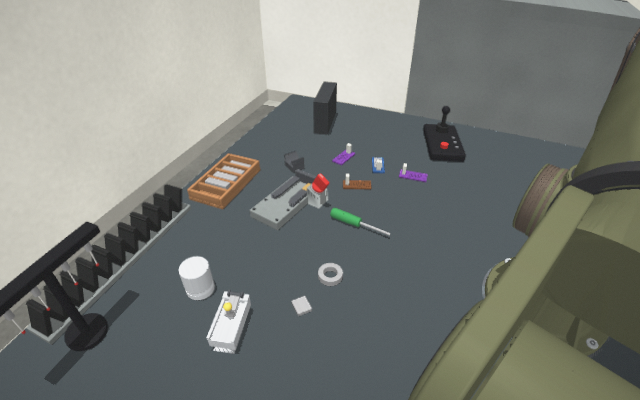

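The top view shows the carriage at (212,180), the base at (338,156) with its red knob at (355,180), and plates at (430,215) blue, (430,179) purple, (426,252) purple and (390,206) brown. The blue one matches the description. I'll enlarge these areas to confirm.

Run:
```python
import cv2
t=cv2.imread("pics/top0.png"); s=cv2.imread("pics/side0.png")
def c(im,x0,y0,x1,y1,f,n): cv2.imwrite(n,cv2.resize(im[y0:y1,x0:x1],None,fx=f,fy=f,interpolation=cv2.INTER_CUBIC))
c(t,300,130,380,200,8,"pics/c_base.png")
c(t,370,160,450,220+10,8,"pics/c_plate.png")
c(t,185,155,245,205,10,"pics/c_car.png")
c(s,190,280,270,360,7,"pics/c_carside.png")
c(s,240,140,400,240,5,"pics/c_baseside.png")
```

```text
(no output)
```

View pics/c_base.png

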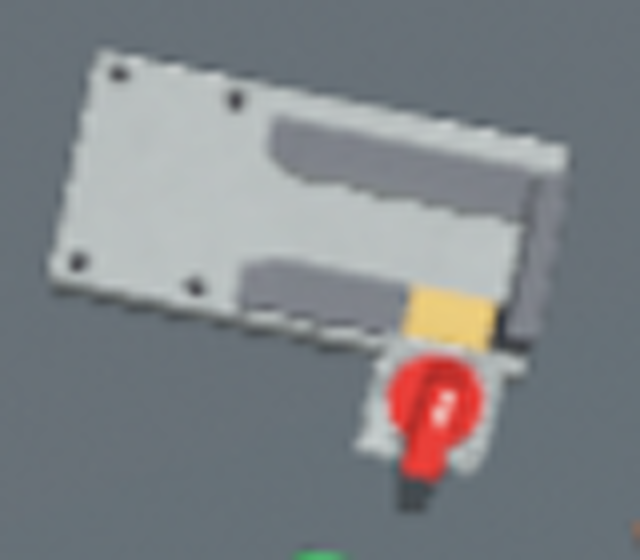

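View pics/c_plate.png

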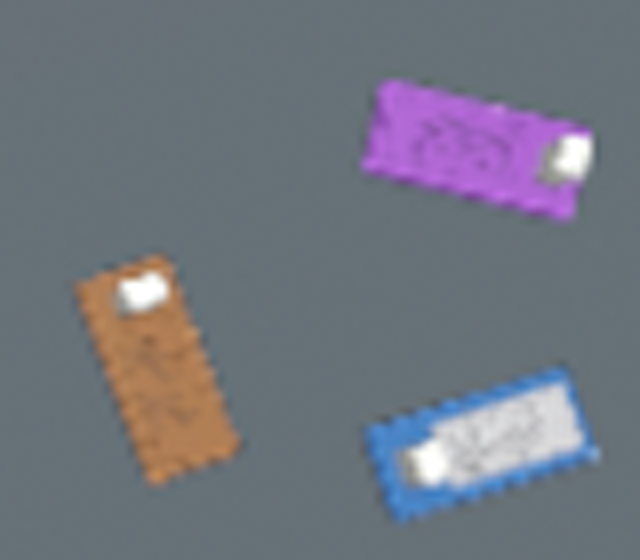

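View pics/c_car.png

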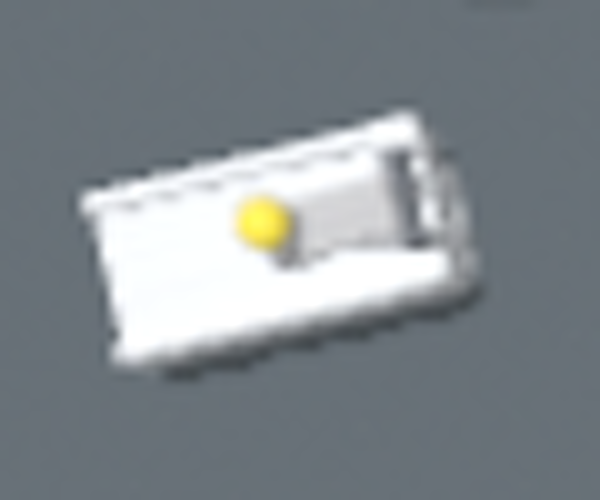

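View pics/c_carside.png

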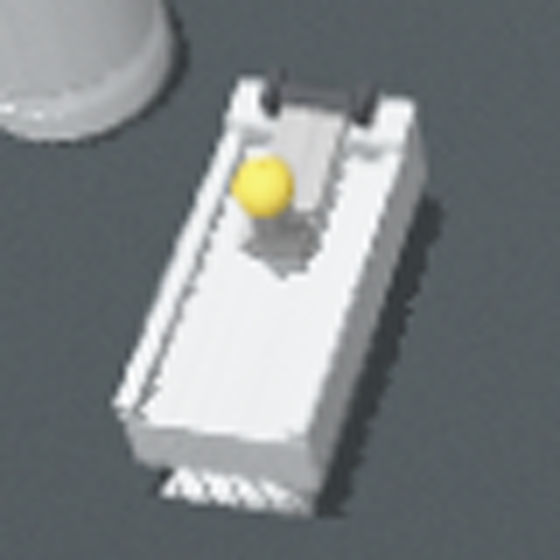

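View pics/c_baseside.png

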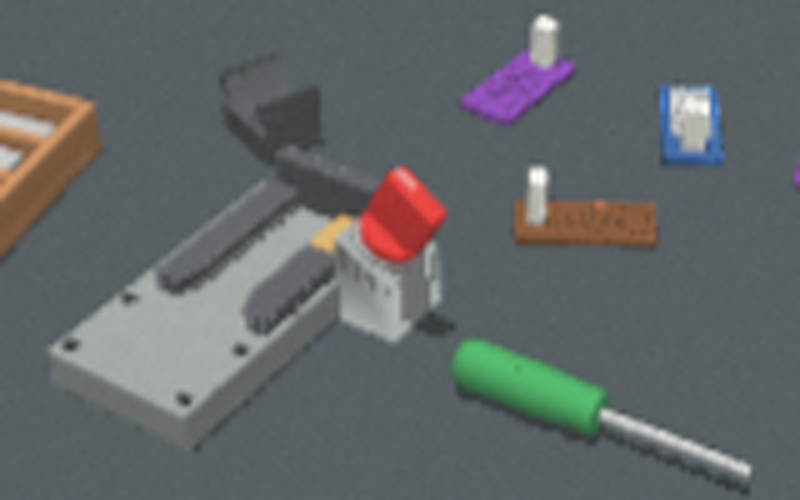

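The crops confirm the layout:
- **Blue plate:** handle at its left end (crop 430,462 → image about 424,218), nose to the right. It is the only blue one.
- **Carriage:** clip and hinge end to the right, ball at about (211,177).
- **Base:** run-in to the left, knob at about (355,180).

Next I'll measure positions.

```bash
cat > h.py <<'E'
import numpy as np, cv2
from cell import manip
from scipy.spatial.transform import Rotation as Ro
M={n:manip.camera_model(n) for n in("top","side")}
def K(m): return np.array([[m["fx"],0,m["cx"]],[0,m["fy"],m["cy"]],[0,0,1]])
def ray(n,uv):
    m=M[n]; p=cv2.undistortPoints(np.array([[uv]],float),K(m),m["distortion"])[0,0]
    d=m["cam_to_world"][:3,:3]@np.array([p[0],-p[1],-1.]); return m["cam_to_world"][:3,3],d/np.linalg.norm(d)
def onz(n,uv,z):
    o,d=ray(n,uv); return o+d*(z-o[2])/d[2]
def tri(a,b):
    A=np.zeros((3,3));B=np.zeros(3);L=[]
    for n,uv in(("top",a),("side",b)):
        o,d=ray(n,uv);P=np.eye(3)-np.outer(d,d);A+=P;B+=P@o;L.append((P,o))
    x=np.linalg.solve(A,B); return x,[float(np.linalg.norm(P@(x-o))) for P,o in L]
def proj(n,X):
    m=M[n];R=m["cam_to_world"][:3,:3];c=R.T@(np.array(X,float)-m["cam_to_world"][:3,3]);c=c*[1,-1,-1]
    return cv2.projectPoints(c.reshape(1,1,3),np.zeros(3),np.zeros(3),K(m),m["distortion"])[0][0,0]
def hsv(im): return cv2.cvtColor(im,cv2.COLOR_RGB2HSV)
def cen(mask): 
    m=cv2.moments(mask.astype(np.uint8),True); return (m["m10"]/m["m00"],m["m01"]/m["m00"],m["m00"])
E
python3 - <<'E'
from h import *
np.set_printoptions(precision=1,suppress=True)
t=cv2.imread("pics/top0.png")[:,:,::-1].copy(); s=cv2.imread("pics/side0.png")[:,:,::-1].copy()
H,S=hsv(t),hsv(s)
def roi(m,x0,y0,x1,y1):
    o=np.zeros_like(m);o[y0:y1,x0:x1]=m[y0:y1,x0:x1];return o
# ball
yb=lambda h:((h[...,0]>20)&(h[...,0]<35)&(h[...,1]>120)).astype(np.uint8)
a=cen(roi(yb(H),190,160,240,200)); b=cen(roi(yb(S),210,290,245,320)); print("ball",a,b,tri(a[:2],b[:2]))
# carriage white
w=roi(((t.min(2)>180)|(yb(H)>0)).astype(np.uint8),190,160,240,200)
w=cv2.morphologyEx(w,cv2.MORPH_CLOSE,np.ones((3,3)))
c=max(cv2.findContours(w,0,1)[0],key=cv2.contourArea);r=cv2.minAreaRect(c);print("car",r);
for p in cv2.boxPoints(r): print(p,onz("top",p,42))
# plate blue
bl=roi(((H[...,0]>95)&(H[...,0]<125)&(H[...,1]>130)).astype(np.uint8),405,200,450,230)
c=np.vstack(cv2.findContours(bl,0,1)[0]);r=cv2.minAreaRect(c);print("plate",r)
P=[onz("top",p,6) for p in cv2.boxPoints(r)]
for p in P: print(p)
print(np.mean(P,0))
# base click points z=25
for p in ((98,52),(52,280),(567,150),(525,365)):
    q=(p[0]/8+300-.44,p[1]/8+130-.44);print("base",q,onz("top",q,25))
# red
rd=lambda h:(((h[...,0]<8)|(h[...,0]>172))&(h[...,1]>150)).astype(np.uint8)
a=cen(roi(rd(H),340,165,370,200));b=cen(roi(rd(S),300,165,340,200));print("red",a,b,tri(a[:2],b[:2]))
E
```

```text
ball (210.88888888888889, 176.94444444444446, 18.0) (227.28301886792454, 306.41509433962267, 53.0) (array([567.2, 288.4,  62.2]), [0.5707723160974602, 0.5707723160971077])
car ((211.35296630859375, 178.41177368164062), (17.46256446838379, 33.95498275756836), 75.96376037597656)
[192.8 174.1] [579. 348.  42.]
[225.7 165.8] [604.3 251.5  42. ]
[229.9 182.8] [553.8 237.5  42. ]
[197. 191.] [528.7 333.6  42. ]
plate ((429.5000305175781, 214.99998474121094), (11.70042610168457, 26.246902465820312), 71.56504821777344)
[ 468.4 -316.     6. ]
[ 494.  -391.4    6. ]
[ 460.6 -401.7    6. ]
[ 435.1 -326.4    6. ]
[ 464.6 -358.9    6. ]
base (311.81, 136.06) [700.4  -2.6  25. ]
base (306.06, 164.56) [612.8  14.   25. ]
base (370.435, 148.31) [ 663.7 -180.    25. ]
base (365.185, 175.185) [ 581.6 -163.7   25. ]
red (353.61682242990656, 181.02803738317758, 107.0) (319.6054054054054, 183.6, 185.0) (array([ 558.2, -125.7,   62.1]), [0.40630918735917554, 0.4063091873591694])
```

Run:
```python
from h import *
np.set_printoptions(precision=2,suppress=True)
t=cv2.imread("pics/top0.png"); s=cv2.imread("pics/side0.png")
def c(im,x0,y0,x1,y1,f): return cv2.resize(im[y0:y1,x0:x1],None,fx=f,fy=f,interpolation=cv2.INTER_CUBIC)
a=c(t,340,165,370,195,13); b=c(s,298,168,328,198,13)
cv2.imwrite("pics/c_knob.png",np.hstack([a,b]))
# base edges: subpixel along normals, z=25
g=cv2.cvtColor(t,cv2.COLOR_BGR2GRAY).astype(np.float32)
th=-.19;X=np.array([np.cos(th),np.sin(th)]);Y=np.array([-np.sin(th),np.cos(th)]);O=np.array([629.2,-110.7])
def edge(p,n,span=10):
    q=np.arange(-span,span+.1,.25);v=[]
    for k in q:
        w=O+X*p[0]+Y*p[1]+(X*n[0]+Y*n[1])*k
        u=proj("top",[*w,25]); v.append(cv2.getRectSubPix(g,(1,1),(float(u[0]),float(u[1])))[0,0])
    v=np.array(v);d=np.gradient(v);i=np.argmin(d);sl=slice(max(0,i-6),i+7);w=np.clip(-d[sl],0,None);return (q[sl]*w).sum()/w.sum()
for nm,pts,n in(("+x",[(50,y) for y in range(-50,112,15)],(1,0)),("-x",[(-40,y) for y in range(10,112,15)],(-1,0)),("+y",[(x,120) for x in range(-32,44,12)],(0,1)),("-y",[(x,-62) for x in range(-20,44,12)],(0,-1))):
    e=[edge(p,n) for p in pts];print(nm,np.array(e))
```

```text
+x [-1.01 -1.28 -1.73 -1.01 -0.21 -0.51 -0.58 -0.59 -0.29 -0.75  0.2 ]
-x [ 3.08  1.26  1.35  0.2   1.74 -1.82 -1.97]
+y [1.7  0.93 1.86 1.24 0.88 0.38 1.36]
-y [ 2.83  1.96 -9.65  1.29  3.83  0.08]
```

View pics/c_knob.png

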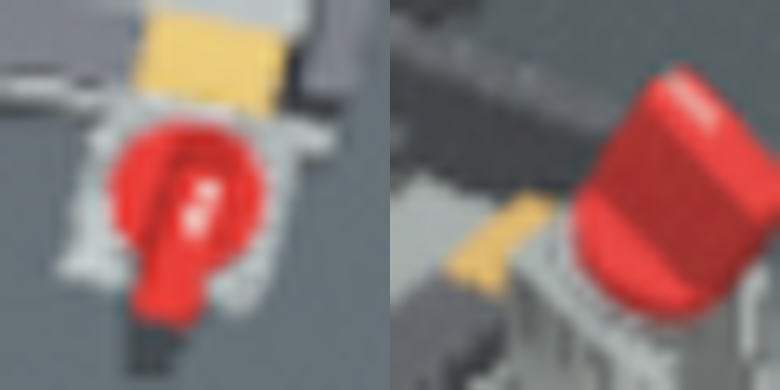

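Run:
```python
from h import *
t=cv2.imread("pics/top0.png"); s=cv2.imread("pics/side0.png")
def c(im,x0,y0,x1,y1,f): return cv2.resize(im[y0:y1,x0:x1],None,fx=f,fy=f,interpolation=cv2.INTER_CUBIC)
cv2.imwrite("pics/c_knob2.png",np.hstack([c(t,342,170,368,196,15),c(s,306,170,332,196,15)]))
```

```text
(no output)
```

View pics/c_knob2.png

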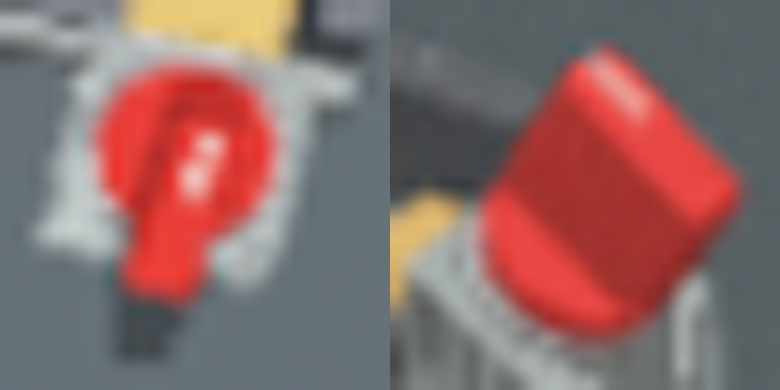

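Run:
```python
from h import *
np.set_printoptions(precision=2,suppress=True)
f=lambda x,y,ox:((x/15+ox-.47),(y/15+170-.47))
th=-.195;X=np.array([np.cos(th),np.sin(th),0]);Y=np.array([-np.sin(th),np.cos(th),0]);O=np.array([628.5,-110.7,0])
def show(n,a,b):
    x,e=tri(a,b);d=x-O;print(n,x,e,"base",d@X,d@Y,x[2]); return x
T=show("topcentre",f(173,217,342),f(654-390,133,306))
show("D",f(122,290,342),f(700-390,235,306))
show("C",f(195,303,342),f(742-390,190,306))
show("-x end",f(158,297,342),f(721-390,212,306))
c=np.cos(np.radians(28));sn=np.sin(np.radians(28));a=np.array([0,0,1])*c-X*sn
print("G",T-10*a, "disc under",T-40*a, ((T-40*a)-O)@X)
```

```text
topcentre [ 546.77 -122.08   84.15] [0.22159785408695595, 0.22159785408712188] base -77.97639398336108 -26.999232371577143 84.14696501793709
D [ 534.43 -113.28   72.26] [0.029519613241742484, 0.02951961324185826] base -91.7903965291581 -20.75987211723925 72.25502456542476
C [ 532.12 -127.11   72.95] [0.22532770940286523, 0.2253277094028765] base -91.37215377043097 -34.7698526542946 72.95433432896606
-x end [ 533.2  -120.07   72.78] [0.1718516073957996, 0.17185160739582597] base -91.67931213919317 -27.660310990656157 72.78484510569116
G [ 551.38 -122.99   75.32] disc under [ 565.19 -125.72   48.83] -59.197531471925465
```

```bash
cat >> h.py <<'E'
TH=-.195;X=np.array([np.cos(TH),np.sin(TH),0]);Y=np.array([-np.sin(TH),np.cos(TH),0]);O=np.array([628.5,-110.7,0]);Z=np.array([0,0,1.])
def Rdown(psi): return Ro.from_euler("xyz",[np.pi,0,psi])
def go(pos,R,now=None):
    s=manip.read_state(); p=s["eef_pos"];R0=Ro.from_euler("xyz",s["eef_rot"])
    np.set_printoptions(precision=4,suppress=True)
    d=R0.inv().apply(np.array(pos)-p)/1000; rv=(R0.inv()*R).as_rotvec()
    print("delta",d,"rot",rv,"rows>=",max(np.linalg.norm(d)/.0625,np.linalg.norm(rv)/.187))
E
python3 - <<'E'
from h import *
print(onz("top",(230,139),70))
th=.256;c=np.array([566.3,292.4]);g=c+15*np.array([-np.sin(th),np.cos(th)]);print(g)
go([*g,90],Rdown(np.pi/2+th))
E
```

```text
[678.56707483 234.79344022  70.        ]
[562.50180582 306.9111585 ]
delta [-0.4323 -0.0767  0.115 ] rot [-0.001   0.0005  0.9841] rows>= 7.262325850333895
```

```bash
python3 -m pendant '[{"claw":0.07,"delta_pos":[-0.4323,-0.0767,0.06],"rotation":[-0.001,0.0005,0.9841]},{"claw":0.07,"delta_pos":[-0.4323,-0.0767,0.06],"rotation":[-0.001,0.0005,0.9841]},{"claw":0.07,"delta_pos":[-0.4323,-0.0767,0.06],"rotation":[-0.001,0.0005,0.9841]},{"claw":0.07,"delta_pos":[-0.4323,-0.0767,0.06],"rotation":[-0.001,0.0005,0.9841]},{"claw":0.07,"delta_pos":[-0.4323,-0.0767,0.06],"rotation":[-0.001,0.0005,0.9841]},{"claw":0.07,"delta_pos":[-0.4323,-0.0767,0.06],"rotation":[-0.001,0.0005,0.9841]},{"claw":0.07,"delta_pos":[-0.4323,-0.0767,0.115],"rotation":[-0.001,0.0005,0.9841]},{"claw":0.07,"delta_pos":[-0.4323,-0.0767,0.115],"rotation":[-0.001,0.0005,0.9841]},{"claw":0.07,"delta_pos":[-0.4323,-0.0767,0.115],"rotation":[-0.001,0.0005,0.9841]},{"claw":0.07,"delta_pos":[-0.4323,-0.0767,0.115],"rotation":[-0.001,0.0005,0.9841]}]' 50
python3 - <<'E'
from h import *
th=.256;c=np.array([566.3,292.4]);g=c+15*np.array([-np.sin(th),np.cos(th)])
go([*g,16],Rdown(np.pi/2+th))
im=manip.camera("side");cv2.imwrite("pics/s1.png",im[:,:,::-1])
im=manip.camera("top");cv2.imwrite("pics/t1.png",im[:,:,::-1])
E
```

```text
clock: 1.35
eef_pos: [562.1, 307.6, 90.9]
eef_rot: [3.141, -0.0, 1.827]
wrist_force: [-0.3, 0.3, -0.4]
finger_gap: 69.8
delta [-0.0008  0.0002  0.0749] rot [ 0.0008 -0.0004  0.0004] rows>= 1.1988324236311843
```

View pics/s1.png

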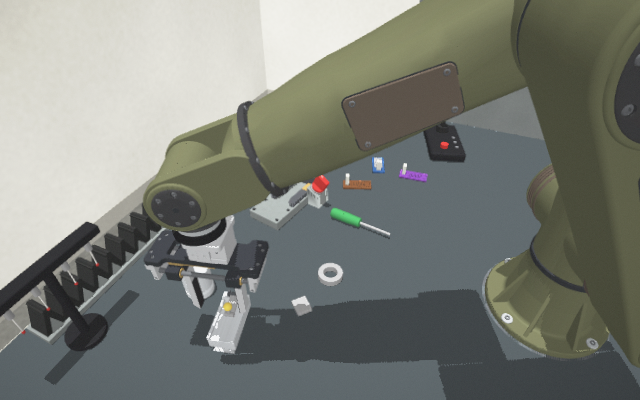

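The side view shows the open jaws astride the carriage at about (225,300), so I'll descend and grip.

```bash
python3 -m pendant '[{"claw":0.07,"delta_pos":[-0.0008,0.0002,0.045],"rotation":[0,0,0]},{"claw":0.07,"delta_pos":[-0.0008,0.0002,0.0745],"rotation":[0,0,0]},{"claw":0.07,"delta_pos":[-0.0008,0.0002,0.0745],"rotation":[0,0,0]},{"claw":0.04,"delta_pos":[-0.0008,0.0002,0.0745],"rotation":[0,0,0]},{"claw":0.04,"delta_pos":[-0.0008,0.0002,0.0745],"rotation":[0,0,0]},{"claw":0.04,"delta_pos":[-0.0008,0.0002,0.0745],"rotation":[0,0,0]},{"claw":0.04,"delta_pos":[-0.0008,0.0002,0.0745],"rotation":[0,0,0]}]' 55
python3 - <<'E'
from h import *
print(manip.read_state()["finger_gap"])
g=O+Y*100
go([*g[:2],110],Rdown(np.pi/2+TH))
E
```

```text
clock: 2.33
eef_pos: [563.1, 307.7, 18.5]
eef_rot: [3.138, -0.001, 1.828]
wrist_force: [-2.0, -0.1, 7.0]
finger_gap: 49.8
49.84117919466067
delta [-0.3312  0.0009 -0.0918] rot [ 0.0033 -0.0018  0.452 ] rows>= 5.4991511905624995
```

Gripped at a 49.8 mm opening. I'll lift, carry it above the run-in and check the pose.

```bash
python3 -m pendant '[{"claw":0.04,"delta_pos":[0,0,-0.05],"rotation":[0,0,0]},{"claw":0.04,"delta_pos":[-0.06,0.0002,-0.0815],"rotation":[0,0,0.1]},{"claw":0.04,"delta_pos":[-0.31,0.0007,-0.0815],"rotation":[0.0033,-0.0018,0.452]},{"claw":0.04,"delta_pos":[-0.31,0.0007,-0.0815],"rotation":[0.0033,-0.0018,0.452]},{"claw":0.04,"delta_pos":[-0.31,0.0007,-0.0815],"rotation":[0.0033,-0.0018,0.452]},{"claw":0.04,"delta_pos":[-0.31,0.0007,-0.0815],"rotation":[0.0033,-0.0018,0.452]},{"claw":0.04,"delta_pos":[-0.31,0.0007,-0.0815],"rotation":[0.0033,-0.0018,0.452]},{"claw":0.04,"delta_pos":[-0.31,0.0007,-0.0815],"rotation":[0.0033,-0.0018,0.452]}]'
python3 - <<'E'
from h import *
g=O+Y*120
print(manip.read_state()["finger_gap"])
go([*g[:2],80],Rdown(np.pi/2+TH))
a=manip.camera("side");b=manip.camera("top")
c=lambda im,x0,y0,x1,y1,f:cv2.resize(im[y0:y1,x0:x1,::-1],None,fx=f,fy=f,interpolation=cv2.INTER_CUBIC)
cv2.imwrite("pics/s2.png",c(a,200,130,360,260,5))
cv2.imwrite("pics/t2.png",c(b,250,100,410,230,5))
E
```

```text
clock: 3.32
eef_pos: [642.0, 7.8, 99.4]
eef_rot: [-3.141, -0.0, 1.375]
wrist_force: [0.1, 0.3, -5.6]
finger_gap: 49.3
49.297954361240556
delta [0.0012 0.0097 0.0194] rot [-0.0008 -0.0002 -0.0009] rows>= 0.3478265106940446
```

View pics/s2.png

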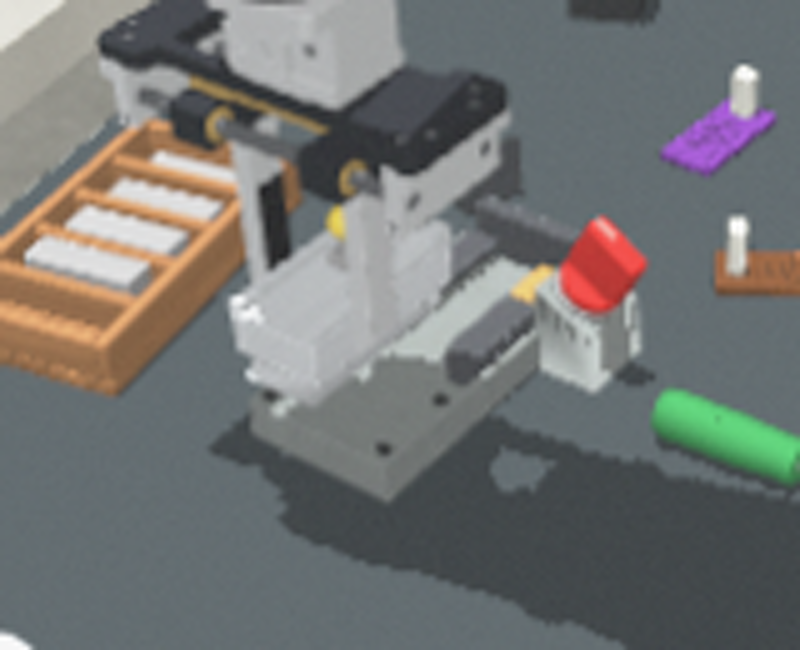

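View pics/t2.png

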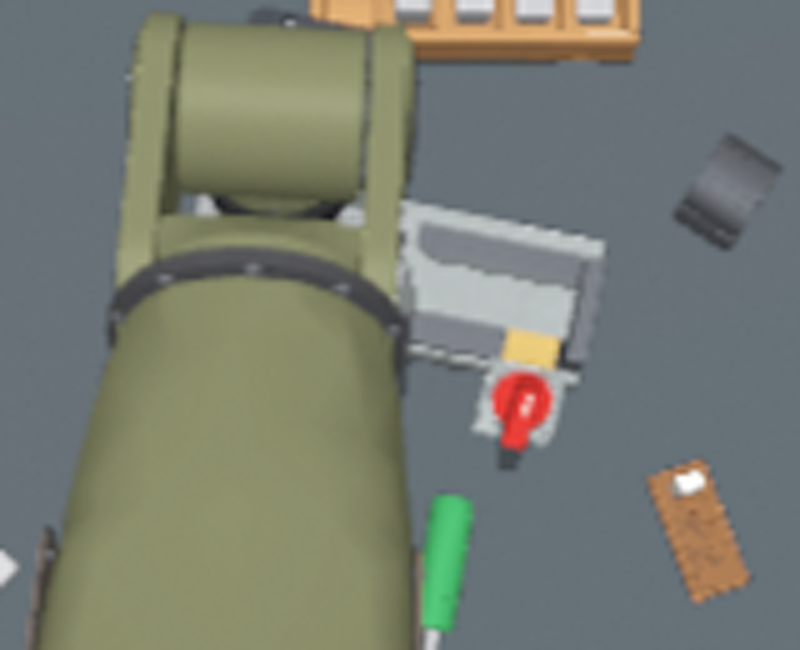

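The carriage hangs level above the run-in, at about (340,300) in the side crop, with the channel clear ahead of it. Lowering in steps and watching the force.

```bash
python3 -m pendant '[{"claw":0.04,"delta_pos":[0.0012,0.0097,0.03],"rotation":[-0.0008,0,-0.0009]},{"claw":0.04,"delta_pos":[0.0012,0.0097,0.05],"rotation":[-0.0008,0,-0.0009]},{"claw":0.04,"delta_pos":[0.0012,0.0097,0.054],"rotation":[-0.0008,0,-0.0009]},{"claw":0.04,"delta_pos":[0.0012,0.0097,0.054],"rotation":[-0.0008,0,-0.0009]}]'
python3 -m pendant '[{"claw":0.04,"delta_pos":[0,0,0.001],"rotation":[0,0,0]},{"claw":0.04,"delta_pos":[0,0,0.002],"rotation":[0,0,0]},{"claw":0.04,"delta_pos":[0,0,0.002],"rotation":[0,0,0]}]'
```

```text
clock: 3.92
eef_pos: [651.7, 8.7, 46.1]
eef_rot: [3.141, -0.0, 1.378]
wrist_force: [0.2, -0.2, -4.7]
finger_gap: 49.4
clock: 4.3
eef_pos: [651.8, 8.7, 44.3]
eef_rot: [3.141, -0.0, 1.378]
wrist_force: [0.7, 0.5, -5.0]
finger_gap: 49.5
```

```bash
python3 -m pendant '[{"claw":0.04,"delta_pos":[0,0,0.001],"rotation":[0,0,-0.003]},{"claw":0.04,"delta_pos":[0,0,0.0015],"rotation":[0,0,-0.003]}]'
python3 -m pendant '[{"claw":0.04,"delta_pos":[0,0,0.001],"rotation":[0,0,0]},{"claw":0.04,"delta_pos":[0,0,0.001],"rotation":[0,0,0]}]'
python3 -m pendant '[{"claw":0.04,"delta_pos":[0,0,0.001],"rotation":[0,0,0]},{"claw":0.04,"delta_pos":[0,0,0.001],"rotation":[0,0,0]}]'
```

```text
clock: 4.55
eef_pos: [651.9, 8.7, 43.6]
eef_rot: [3.14, -0.0, 1.381]
wrist_force: [-6.1, 0.9, 6.9]
finger_gap: 49.7
clock: 4.8
eef_pos: [651.9, 8.7, 43.6]
eef_rot: [3.14, -0.0, 1.381]
wrist_force: [-6.2, 0.4, 6.6]
finger_gap: 49.8
clock: 5.05
eef_pos: [651.9, 8.7, 43.5]
eef_rot: [3.14, -0.0, 1.381]
wrist_force: [-6.6, 0.4, 6.0]
finger_gap: 49.5
```

Contact with the run-in at TCP z 43.6. Now sliding into the mouth.

```bash
python3 -m pendant '[{"claw":0.04,"delta_pos":[-0.01,0,0],"rotation":[0,0,0.004]},{"claw":0.04,"delta_pos":[-0.02,0,0],"rotation":[0,0,0.004]},{"claw":0.04,"delta_pos":[-0.03,0,0],"rotation":[0,0,0.004]},{"claw":0.04,"delta_pos":[-0.03,0,0],"rotation":[0,0,0.004]}]'
python3 - <<'E'
from h import *
s=manip.read_state();d=s["eef_pos"]-O;print(d@X,d@Y,s["wrist_force"]@X,s["wrist_force"]@Y)
a=manip.camera("side")
c=lambda im,x0,y0,x1,y1,f:cv2.resize(im[y0:y1,x0:x1,::-1],None,fx=f,fy=f,interpolation=cv2.INTER_CUBIC)
cv2.imwrite("pics/s3.png",c(a,220,150,340,240,6))
E
```

```text
clock: 5.55
eef_pos: [646.2, -22.0, 43.6]
eef_rot: [3.14, 0.0, 1.376]
wrist_force: [-0.2, -2.0, -1.6]
finger_gap: 49.7
0.1591074744417509 90.44614044711136 0.22711830092648913 -1.9729099095847265
```

View pics/s3.png

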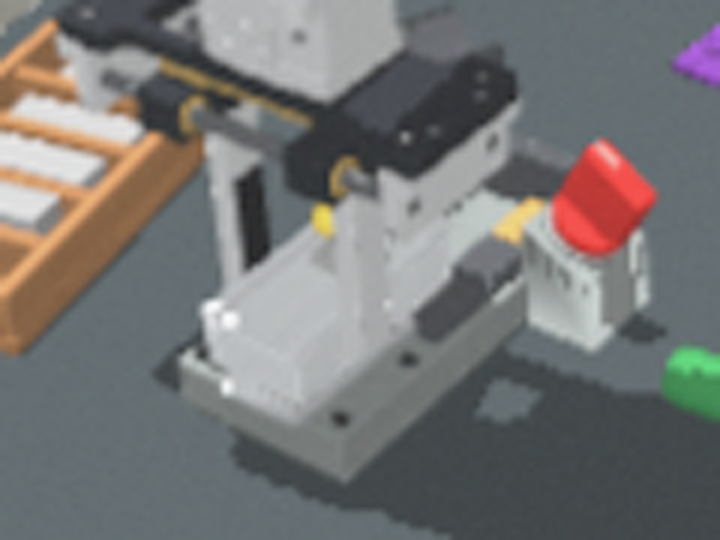

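The side crop shows the carriage nose entering between the dark jaws (about 440,280), with almost no side force, so I'll keep sliding.

```bash
python3 -m pendant '[{"claw":0.04,"delta_pos":[-0.01,0,0],"rotation":[0,0,0]},{"claw":0.04,"delta_pos":[-0.02,0,0],"rotation":[0,0,0]},{"claw":0.04,"delta_pos":[-0.03,0,0],"rotation":[0,0,0]},{"claw":0.04,"delta_pos":[-0.03,0,0],"rotation":[0,0,0]}]'
python3 - <<'E'
from h import *
s=manip.read_state();d=s["eef_pos"]-O;print(d@X,d@Y,s["wrist_force"]@X,s["wrist_force"]@Y,s["moment"])
E
```

```text
clock: 6.1
eef_pos: [640.3, -52.2, 43.6]
eef_rot: [3.14, 0.001, 1.375]
wrist_force: [0.0, -1.5, -1.9]
finger_gap: 49.8
0.19698536459243188 59.68678692961139 0.32562890036184783 -1.424518783527688 [-0.29341878  0.09295069 -0.01564382]
```

```bash
python3 -m pendant '[{"claw":0.04,"delta_pos":[-0.01,0,0],"rotation":[0,0,0]},{"claw":0.04,"delta_pos":[-0.02,0,0],"rotation":[0,0,0]},{"claw":0.04,"delta_pos":[-0.03,0,0],"rotation":[0,0,0]},{"claw":0.04,"delta_pos":[-0.038,0,0],"rotation":[0,0,0]},{"claw":0.04,"delta_pos":[-0.038,0,0],"rotation":[0,0,0]}]'
python3 - <<'E'
from h import *
s=manip.read_state();d=s["eef_pos"]-O;print(d@X,d@Y,s["wrist_force"]@X,s["wrist_force"]@Y,s["moment"])
E
python3 -m pendant '[{"claw":0.04,"delta_pos":[-0.002,0,0],"rotation":[0,0,0]},{"claw":0.04,"delta_pos":[-0.004,0,0],"rotation":[0,0,0]}]'
```

```text
clock: 6.72
eef_pos: [632.7, -90.4, 43.6]
eef_rot: [3.14, 0.001, 1.374]
wrist_force: [-0.4, -1.2, -2.7]
finger_gap: 49.3
0.15916515878682275 20.730568993341254 -0.20064865292645065 -1.265261417203511 [-0.27534798  0.03260941 -0.02882492]
clock: 6.98
eef_pos: [631.9, -94.1, 43.6]
eef_rot: [3.14, 0.001, 1.375]
wrist_force: [0.1, 2.1, -3.1]
finger_gap: 49.6
```

```bash
python3 -m pendant '[{"claw":0.04,"delta_pos":[-0.001,0,0],"rotation":[0,0,0]},{"claw":0.04,"delta_pos":[-0.002,0,0],"rotation":[0,0,0]}]'
python3 -m pendant '[{"claw":0.04,"delta_pos":[-0.001,0,0],"rotation":[0,0,0]},{"claw":0.04,"delta_pos":[-0.002,0,0],"rotation":[0,0,0]}]'
```

```text
clock: 7.22
eef_pos: [631.6, -95.3, 43.6]
eef_rot: [3.14, -0.0, 1.375]
wrist_force: [0.8, 9.6, -1.6]
finger_gap: 49.1
clock: 7.48
eef_pos: [631.6, -95.3, 43.7]
eef_rot: [3.14, -0.003, 1.376]
wrist_force: [3.2, 17.3, -1.4]
finger_gap: 49.2
```

Stop contact: the force rises to 17 N with no further travel. I'll release, raise and look.

```bash
python3 -m pendant '[{"claw":0.07,"delta_pos":[0,0,0],"rotation":[0,0,0]},{"claw":0.07,"delta_pos":[0,0,0],"rotation":[0,0,0]},{"claw":0.07,"delta_pos":[0,0,0],"rotation":[0,0,0]},{"claw":0.07,"delta_pos":[0,0,-0.05],"rotation":[0,0,0]},{"claw":0.07,"delta_pos":[0,0,-0.1],"rotation":[0,0,0]},{"claw":0.07,"delta_pos":[0.06,-0.06,-0.13],"rotation":[0,0,0]},{"claw":0.05,"delta_pos":[0.12,-0.12,-0.13],"rotation":[0,0,0]},{"claw":0.05,"delta_pos":[0.16,-0.16,-0.13],"rotation":[0,0,0]},{"claw":0.05,"delta_pos":[0.16,-0.16,-0.13],"rotation":[0,0,0]}]'
python3 - <<'E'
from h import *
a=manip.camera("side");b=manip.camera("top")
cv2.imwrite("pics/side4.png",a[:,:,::-1]);cv2.imwrite("pics/top4.png",b[:,:,::-1])
c=lambda im,x0,y0,x1,y1,f:cv2.resize(im[y0:y1,x0:x1,::-1],None,fx=f,fy=f,interpolation=cv2.INTER_CUBIC)
cv2.imwrite("pics/s4.png",np.hstack([c(b,305,130,385,200,5),c(a,250,140,330,210,5)]))
for n in(a,b):
    h=hsv(n);m=((h[...,0]>24)&(h[...,0]<34)&(h[...,1]>170)&(h[...,2]>150)).astype(np.uint8)
    q,l,st,ct=cv2.connectedComponentsWithStats(m);print([(tuple(ct[i].round(1)),st[i][4]) for i in range(1,q) if st[i][4]>5])
E
```

```text
clock: 8.6
eef_pos: [504.0, 93.9, 174.4]
eef_rot: [3.139, -0.003, 1.377]
wrist_force: [0.3, 0.4, 0.3]
finger_gap: 50.3
[]
[]
```

View pics/s4.png

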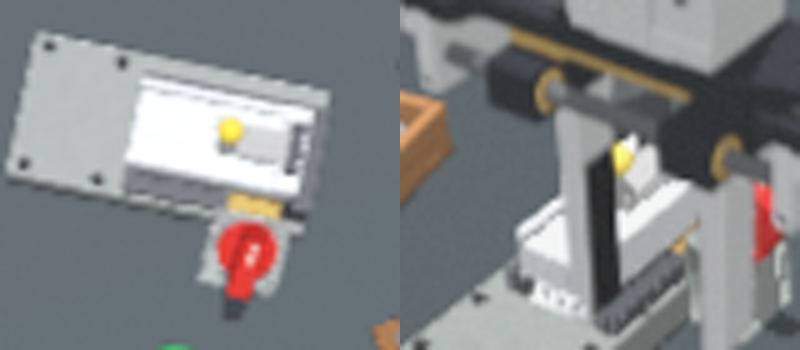

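Run:
```python
from h import *
np.set_printoptions(precision=2,suppress=True)
t=cv2.imread("pics/top4.png")[:,:,::-1].copy();s=cv2.imread("pics/side4.png")[:,:,::-1].copy()
def b(im,x0,y0,x1,y1):
    h=hsv(im);m=((h[...,0]>20)&(h[...,0]<35)&(h[...,1]>120)&(h[...,2]>120)).astype(np.uint8)
    o=np.zeros_like(m);o[y0:y1,x0:x1]=m[y0:y1,x0:x1];return cen(o)
a=b(t,345,150,357,162);c=b(s,369-250+0 if 0 else 290,165,300,178);print(a,c)
x,e=tri(a[:2],c[:2]);p=onz("top",a[:2],87)
for q in(x,p): d=q-O;print(q,d@X,d@Y)
print(e)
w=((t.min(2)>185)).astype(np.uint8);o=np.zeros_like(w);o[140:172,328:372]=w[140:172,328:372]
cnt=max(cv2.findContours(cv2.morphologyEx(o,cv2.MORPH_CLOSE,np.ones((5,5))),0,1)[0],key=cv2.contourArea);r=cv2.minAreaRect(cnt);print(r)
P=np.array([onz("top",v,67) for v in cv2.boxPoints(r)]);print([((q-O)@X,(q-O)@Y) for q in P],((P.mean(0)-O)@X,(P.mean(0)-O)@Y))
```

```text
(350.53333333333336, 155.86666666666667, 15.0) (293.53333333333336, 171.46666666666667, 15.0)
[ 626.61 -114.8    88.82] -1.0591527334929969 -4.386026796069974
[ 627.55 -114.74   87.  ] -0.1445896894770919 -4.1490582943206205
[0.6005653883151354, 0.6005653883150076]
((348.5, 155.0), (26.0, 41.0), 90.0)
[(np.float64(31.369748365312937), np.float64(67.31958627027782)), (np.float64(55.25288259658079), np.float64(-49.870592587063456)), (np.float64(-20.17731872428347), np.float64(-64.25381510058351)), (np.float64(-43.932737800552665), np.float64(52.1349637311675))] (np.float64(5.6281436092643675), np.float64(1.3325355784495951))
```

The carriage is home; the ball ray gives base (-0.1,-4.1) against an expected (0,-4). Next is the knob.

```bash
cat >> h.py <<'E'
a28=np.cos(np.radians(28))*Z-np.sin(np.radians(28))*X
T=O+X*-76.5+Y*-29+Z*82
def Rknob(): 
    z=-a28;y=Y;x=np.cross(y,z);return Ro.from_matrix(np.stack([x,y,z],1))
E
python3 - <<'E'
from h import *
go(T-25*a28+80*a28,Rknob()); print(T+55*a28)
E
```

```text
delta [-0.2067  0.0591  0.0435] rot [-0.3783 -0.3843 -1.5347] rows>= 8.698640611976856
[ 522.4991 -119.324   130.5621]
```

```bash
python3 -m pendant '[{"claw":0.05,"delta_pos":[-0.06,0,0],"rotation":[-0.0946,-0.0961,-0.384]},{"claw":0.05,"delta_pos":[-0.1,0.02,0],"rotation":[-0.189,-0.192,-0.767]},{"claw":0.05,"delta_pos":[-0.15,0.04,0],"rotation":[-0.3783,-0.3843,-1.5347]},{"claw":0.05,"delta_pos":[-0.2067,0.0591,0],"rotation":[-0.3783,-0.3843,-1.5347]},{"claw":0.05,"delta_pos":[-0.2067,0.0591,0.02],"rotation":[-0.3783,-0.3843,-1.5347]},{"claw":0.05,"delta_pos":[-0.2067,0.0591,0.0435],"rotation":[-0.3783,-0.3843,-1.5347]},{"claw":0.05,"delta_pos":[-0.2067,0.0591,0.0435],"rotation":[-0.3783,-0.3843,-1.5347]},{"claw":0.05,"delta_pos":[-0.2067,0.0591,0.0435],"rotation":[-0.3783,-0.3843,-1.5347]},{"claw":0.05,"delta_pos":[-0.2067,0.0591,0.0435],"rotation":[-0.3783,-0.3843,-1.5347]},{"claw":0.05,"delta_pos":[-0.2067,0.0591,0.0435],"rotation":[-0.3783,-0.3843,-1.5347]}]'
python3 - <<'E'
from h import *
go(T+55*a28,Rknob());go(T-25*a28,Rknob());print(manip.read_state()["joints"])
a=manip.camera("side");b=manip.camera("top")
c=lambda im,x0,y0,x1,y1,f:cv2.resize(im[y0:y1,x0:x1,::-1],None,fx=f,fy=f,interpolation=cv2.INTER_CUBIC)
cv2.imwrite("pics/s5.png",np.hstack([c(b,290,130,410,230,3.3),c(a,270,130,390,230,3.3)]))
E
```

```text
clock: 9.95
eef_pos: [522.3, -120.4, 130.6]
eef_rot: [-3.142, 0.488, 2.944]
wrist_force: [0.0, -1.1, 0.9]
finger_gap: 50.2
delta [-0.      0.0011  0.    ] rot [-0.0011 -0.0003 -0.0021] rows>= 0.017177523947536754
delta [-0.      0.0012  0.08  ] rot [-0.0011 -0.0003 -0.0021] rows>= 1.280171292339454
[-0.3252  0.119   2.0131  0.1191  0.5275 -1.7868]
```

View pics/s5.png

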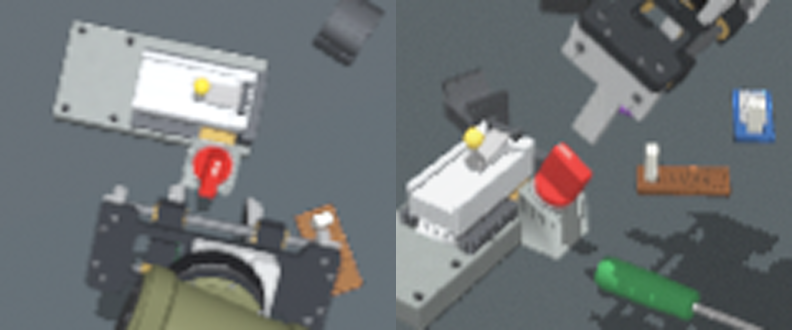

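```bash
python3 -m pendant '[{"claw":0.05,"delta_pos":[0,0.0012,0.03],"rotation":[0,0,0]},{"claw":0.05,"delta_pos":[0,0.0012,0.05],"rotation":[0,0,0]},{"claw":0.05,"delta_pos":[0,0.0012,0.05],"rotation":[0,0,0]}]'
python3 - <<'E'
from h import *
go(T-25*a28,Rknob())
a=manip.camera("side");b=manip.camera("top")
c=lambda im,x0,y0,x1,y1,f:cv2.resize(im[y0:y1,x0:x1,::-1],None,fx=f,fy=f,interpolation=cv2.INTER_CUBIC)
cv2.imwrite("pics/s6.png",np.hstack([c(b,320,150,380,220,6.6),c(a,290,150,350,220,6.6)]))
E
```

```text
clock: 10.42
eef_pos: [545.8, -123.2, 85.5]
eef_rot: [3.139, 0.486, 2.939]
wrist_force: [0.8, -0.4, -0.2]
finger_gap: 50.2
delta [-0.0004 -0.0007  0.0291] rot [-0.0012 -0.0031 -0.0066] rows>= 0.4659410309790234
```

View pics/s6.png

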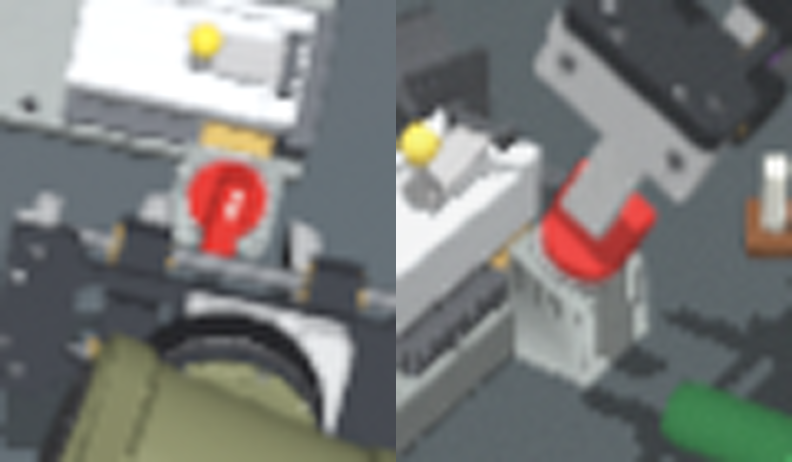

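In the top crop the finger ends at (158,210) and (300,235) straddle the red bar evenly. Going down and gripping.

```bash
python3 -m pendant '[{"claw":0.05,"delta_pos":[-0.0004,-0.0007,0.015],"rotation":[0,0,-0.0066]},{"claw":0.05,"delta_pos":[-0.0004,-0.0007,0.028],"rotation":[0,0,-0.0066]},{"claw":0.05,"delta_pos":[-0.0004,-0.0007,0.028],"rotation":[0,0,-0.0066]},{"claw":0.025,"delta_pos":[-0.0004,-0.0007,0.028],"rotation":[0,0,-0.0066]},{"claw":0.005,"delta_pos":[-0.0004,-0.0007,0.028],"rotation":[0,0,-0.0066]},{"claw":0.005,"delta_pos":[-0.0004,-0.0007,0.028],"rotation":[0,0,-0.0066]},{"claw":0.005,"delta_pos":[-0.0004,-0.0007,0.028],"rotation":[0,0,-0.0066]},{"claw":0.005,"delta_pos":[-0.0004,-0.0007,0.028],"rotation":[0,0,-0.0066]}]' 20
```

```text
clock: 11.52
eef_pos: [559.2, -125.9, 62.8]
eef_rot: [-3.141, 0.488, 2.948]
wrist_force: [0.3, 7.5, 2.6]
finger_gap: 14.6
```

```bash
python3 -m pendant '[{"claw":0.005,"delta_pos":[0,0.0008,0],"rotation":[0,0,0.15]},{"claw":0.005,"delta_pos":[0,0.0008,0],"rotation":[0,0,0.3]},{"claw":0.005,"delta_pos":[0,0.0008,0],"rotation":[0,0,0.45]},{"claw":0.005,"delta_pos":[0,0.0008,0],"rotation":[0,0,0.5]}]' 25
python3 - <<'E'
from h import *
s=manip.read_state();f=s["wrist_force"];print(f@X,f@Y,f@a28,s["moment"]@a28,s["finger_gap"],s["joints"])
R=Ro.from_euler("xyz",s["eef_rot"]);print((Rknob().inv()*R).as_rotvec())
E
```

```text
clock: 12.02
eef_pos: [559.3, -126.1, 62.9]
eef_rot: [2.892, 0.425, 2.39]
wrist_force: [-2.4, -9.2, 0.3]
finger_gap: 13.8
-0.5665107606261518 -9.512589387066457 0.5080955007979967 0.23035625550139108 13.809596105411977 [-0.31043174  0.3162169   1.96387121  0.14258356  0.37893009 -1.30323568]
[ 1.48534923e-03 -3.63226042e-04  5.02164449e-01]
```

```bash
python3 -m pendant '[{"claw":0.005,"delta_pos":[-0.0003,-0.0004,0],"rotation":[0,0,0.15]},{"claw":0.005,"delta_pos":[-0.0003,-0.0004,0],"rotation":[0,0,0.3]},{"claw":0.005,"delta_pos":[-0.0003,-0.0004,0],"rotation":[0,0,0.45]},{"claw":0.005,"delta_pos":[-0.0003,-0.0004,0],"rotation":[0,0,0.6]},{"claw":0.005,"delta_pos":[-0.0003,-0.0004,0],"rotation":[0,0,0.72]},{"claw":0.005,"delta_pos":[-0.0003,-0.0004,0],"rotation":[0,0,0.8]},{"claw":0.005,"delta_pos":[-0.0003,-0.0004,0],"rotation":[0,0,0.84]},{"claw":0.005,"delta_pos":[-0.0003,-0.0004,0],"rotation":[0,0,0.84]}]' 25
python3 - <<'E'
from h import *
s=manip.read_state();f=s["wrist_force"];print(f@X,f@Y,f@a28,s["moment"]@a28,s["finger_gap"],s["joints"])
R=Ro.from_euler("xyz",s["eef_rot"]);print((Rknob().inv()*R).as_rotvec())
E
```

```text
clock: 13.02
eef_pos: [558.7, -126.6, 62.6]
eef_rot: [2.665, 0.108, 1.577]
wrist_force: [-4.8, -1.4, 1.4]
finger_gap: 14.0
-4.389373151165572 -2.324796129234227 3.253354283878353 0.12130134982005675 14.019314258806176 [-0.31193506  0.31616564  1.96438383  0.14336056  0.37998385 -0.46488596]
[2.35308738e-03 1.08472688e-04 1.34258872e+00]
```

The tool turned 1.34 rad with no slip and the jaws stayed flat on the bar at 14.0 mm. Releasing and backing off along the axis.

```bash
python3 -m pendant '[{"claw":0.045,"delta_pos":[0,0,0],"rotation":[0,0,0]},{"claw":0.045,"delta_pos":[0,0,0],"rotation":[0,0,0]},{"claw":0.045,"delta_pos":[0,0,0],"rotation":[0,0,0]},{"claw":0.045,"delta_pos":[0,0,-0.04],"rotation":[0,0,0]},{"claw":0.045,"delta_pos":[0,0,-0.09],"rotation":[0,0,0]},{"claw":0.045,"delta_pos":[0,0,-0.09],"rotation":[0,0,0]}]'
python3 - <<'E'
from h import *
B=O+Y*-4
go([*B[:2],140],Rdown(np.pi/2+TH))
a=manip.camera("side");b=manip.camera("top")
cv2.imwrite("pics/side7.png",a[:,:,::-1]);cv2.imwrite("pics/top7.png",b[:,:,::-1])
c=lambda im,x0,y0,x1,y1,f:cv2.resize(im[y0:y1,x0:x1,::-1],None,fx=f,fy=f,interpolation=cv2.INTER_CUBIC)
cv2.imwrite("pics/s7.png",np.hstack([c(b,320,140,380,210,6.6),c(a,270,150,330,220,6.6)]))
E
```

```text
clock: 13.78
eef_pos: [517.9, -118.5, 145.6]
eef_rot: [2.66, 0.109, 1.577]
wrist_force: [0.3, -0.1, -0.1]
finger_gap: 44.7
delta [0.0038 0.095  0.0555] rot [0.4905 0.0586 0.2234] rows>= 2.8991518316383327
```

View pics/s7.png

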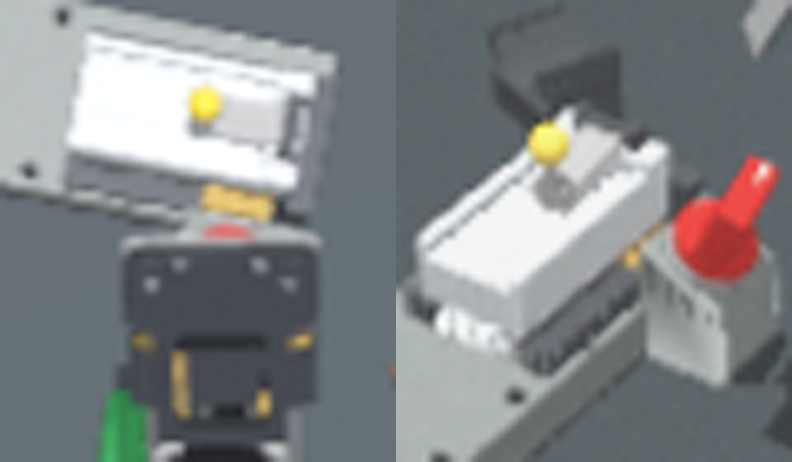

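The side crop shows the red bar turned about a quarter turn and the carriage still home. I'll re-measure the ball.

Run:
```python
from h import *
np.set_printoptions(precision=2,suppress=True)
t=cv2.imread("pics/top7.png")[:,:,::-1].copy();s=cv2.imread("pics/side7.png")[:,:,::-1].copy()
def b(im,x0,y0,x1,y1):
    h=hsv(im);m=((h[...,0]>20)&(h[...,0]<35)&(h[...,1]>120)&(h[...,2]>120)).astype(np.uint8)
    o=np.zeros_like(m);o[y0:y1,x0:x1]=m[y0:y1,x0:x1];return cen(o)
a=b(t,345,150,357,161);c=b(s,287,165,300,178);print(a,c)
x,e=tri(a[:2],c[:2])
for q in(x,onz("top",a[:2],87),onz("side",c[:2],87)): d=q-O;print(q,d@X,d@Y)
```

```text
(350.5, 155.5, 16.0) (292.44, 171.32, 25.0)
[ 628.53 -114.39   88.87] 0.7449213664369052 -3.6094077054648763
[ 628.62 -114.65   87.  ] 0.8801650589712706 -3.8516333474494187
[ 630.12 -116.76   87.  ] 2.7652302842481924 -5.626977191771556
```

```bash
python3 -m pendant '[{"claw":0.036,"delta_pos":[0,0.01,-0.02],"rotation":[0.2,0.02,0.09]},{"claw":0.036,"delta_pos":[0.003,0.05,0.01],"rotation":[0.4905,0.0586,0.2234]},{"claw":0.036,"delta_pos":[0.004,0.096,0.0555],"rotation":[0.4905,0.0586,0.2234]},{"claw":0.036,"delta_pos":[0.004,0.096,0.0555],"rotation":[0.4905,0.0586,0.2234]},{"claw":0.036,"delta_pos":[0.004,0.096,0.0555],"rotation":[0.4905,0.0586,0.2234]}]' 5
python3 - <<'E'
from h import *
B=O+Y*-4+X*1.2
go([*B[:2],73],Rdown(np.pi/2+TH))
a=manip.camera("side")
c=lambda im,x0,y0,x1,y1,f:cv2.resize(im[y0:y1,x0:x1,::-1],None,fx=f,fy=f,interpolation=cv2.INTER_CUBIC)
cv2.imwrite("pics/s8.png",c(a,250,130,340,210,6.6))
E
```

```text
clock: 14.5
eef_pos: [628.6, -113.9, 132.4]
eef_rot: [-3.131, -0.001, 1.376]
wrist_force: [-0.1, -0.4, 0.3]
finger_gap: 36.0
delta [-0.001   0.0011  0.0594] rot [-0.0102 -0.001   0.0005] rows>= 0.9506697909065138
```

View pics/s8.png

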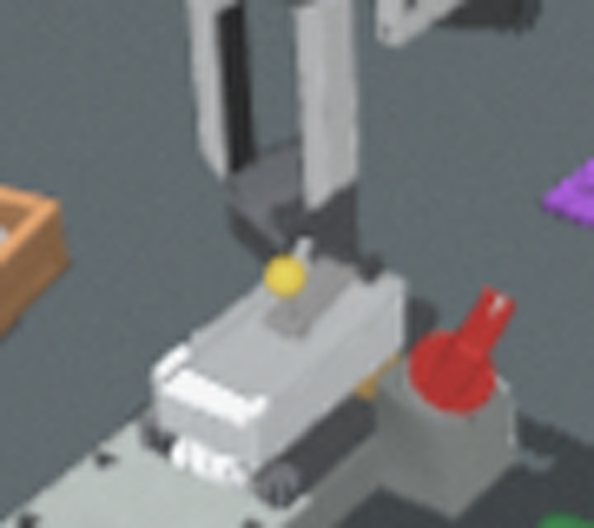

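```bash
python3 -m pendant '[{"claw":0.036,"delta_pos":[-0.001,0.0011,0.03],"rotation":[-0.0102,-0.001,0]},{"claw":0.036,"delta_pos":[-0.001,0.0011,0.0524],"rotation":[-0.0102,-0.001,0]},{"claw":0.036,"delta_pos":[-0.001,0.0011,0.0524],"rotation":[-0.0102,-0.001,0]},{"claw":0.02,"delta_pos":[-0.001,0.0011,0.0524],"rotation":[-0.0102,-0.001,0]},{"claw":0.008,"delta_pos":[-0.001,0.0011,0.0524],"rotation":[-0.0102,-0.001,0]},{"claw":0.008,"delta_pos":[-0.001,0.0011,0.0524],"rotation":[-0.0102,-0.001,0]},{"claw":0.008,"delta_pos":[-0.001,0.0011,0.0524],"rotation":[-0.0102,-0.001,0]}]' 6
```

```text
clock: 15.42
eef_pos: [628.7, -114.9, 81.8]
eef_rot: [3.139, -0.0, 1.376]
wrist_force: [-0.1, 1.5, 2.3]
finger_gap: 15.2
```

```bash
python3 -m pendant '[{"claw":0.008,"delta_pos":[-0.003,0,-0.0077],"rotation":[0,0,0]},{"claw":0.008,"delta_pos":[-0.0078,0,-0.0147],"rotation":[0,0,0]},{"claw":0.008,"delta_pos":[-0.0138,0,-0.0205],"rotation":[0,0,0]},{"claw":0.008,"delta_pos":[-0.0207,0,-0.0251],"rotation":[0,0,0]},{"claw":0.008,"delta_pos":[-0.0284,0,-0.0282],"rotation":[0,0,0]},{"claw":0.008,"delta_pos":[-0.034,0,-0.0292],"rotation":[0,0,0]},{"claw":0.008,"delta_pos":[-0.034,0,-0.0292],"rotation":[0,0,0]}]' 6
python3 - <<'E'
from h import *
a=manip.camera("side")
c=lambda im,x0,y0,x1,y1,f:cv2.resize(im[y0:y1,x0:x1,::-1],None,fx=f,fy=f,interpolation=cv2.INTER_CUBIC)
cv2.imwrite("pics/s9.png",c(a,250,130,340,210,6.6))
E
```

```text
clock: 16.3
eef_pos: [622.0, -148.9, 111.3]
eef_rot: [3.138, 0.0, 1.376]
wrist_force: [-0.2, 0.2, 3.4]
finger_gap: 15.3
```

View pics/s9.png

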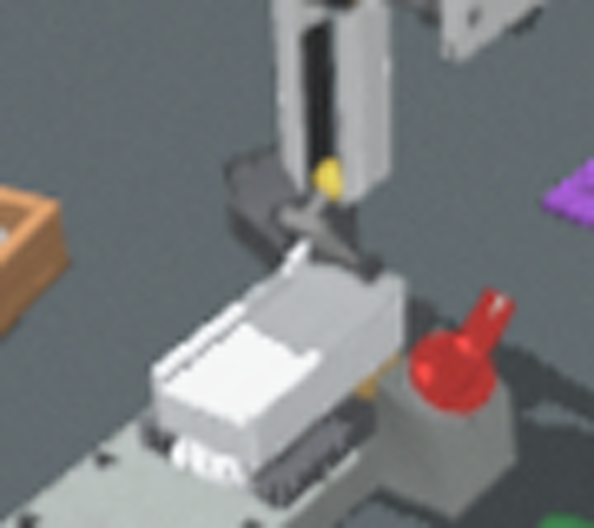

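The clip is swung up, with the ball at (328,178) in the crop. I'll release and go to the plate. First, locate the handle.

```bash
python3 -m pendant '[{"claw":0.04,"delta_pos":[0,0,0],"rotation":[0,0,0]},{"claw":0.04,"delta_pos":[0,0,0],"rotation":[0,0,0]},{"claw":0.04,"delta_pos":[0,0,-0.05],"rotation":[0,0,0]},{"claw":0.04,"delta_pos":[0,0,-0.06],"rotation":[0,0,0]}]'
python3 - <<'E'
from h import *
np.set_printoptions(precision=1,suppress=True)
t=cv2.imread("pics/top0.png");s=cv2.imread("pics/side0.png")
c=lambda im,x0,y0,x1,y1,f:cv2.resize(im[y0:y1,x0:x1],None,fx=f,fy=f,interpolation=cv2.INTER_CUBIC)
cv2.imwrite("pics/c_pl.png",np.hstack([c(t,412,200,448,230,11),c(s,362,150,392,180,11)]))
print(onz("top",(423.3,217.3),36))
go([450,-330,160],Rdown(np.pi/2+.328))
s=manip.camera("top");cv2.imwrite("pics/top9.png",s[:,:,::-1])
E
```

```text
clock: 16.85
eef_pos: [623.0, -148.7, 174.5]
eef_rot: [3.134, 0.001, 1.376]
wrist_force: [-0.2, -0.1, 1.2]
finger_gap: 40.3
[ 456.1 -332.1   36. ]
delta [-0.2113 -0.1348  0.0136] rot [ 0.0074  0.0026 -0.5224] rows>= 4.016031553818346
```

View pics/c_pl.png

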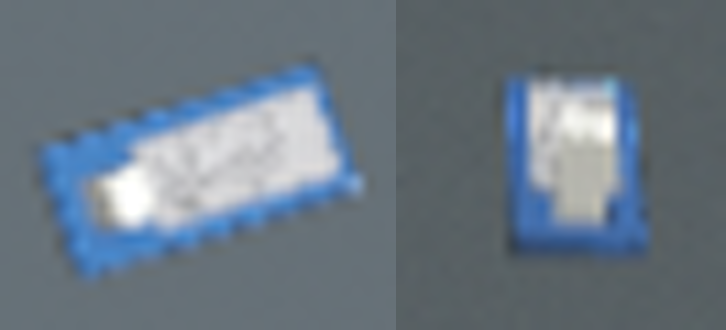

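Handle at (456,-332), which agrees with the plate outline (455.6,-332.4). Moving above it.

```bash
python3 -m pendant '[{"claw":0.04,"delta_pos":[-0.04,-0.04,0],"rotation":[0.0074,0.0026,-0.15]},{"claw":0.04,"delta_pos":[-0.2136,-0.1287,0.0],"rotation":[0.0074,0.0026,-0.5224]},{"claw":0.04,"delta_pos":[-0.2136,-0.1287,0.0],"rotation":[0.0074,0.0026,-0.5224]},{"claw":0.04,"delta_pos":[-0.2136,-0.1287,0.0],"rotation":[0.0074,0.0026,-0.5224]},{"claw":0.04,"delta_pos":[-0.2136,-0.1287,0.05],"rotation":[0.0074,0.0026,-0.5224]},{"claw":0.04,"delta_pos":[-0.2136,-0.1287,0.1],"rotation":[0.0074,0.0026,-0.5224]},{"claw":0.04,"delta_pos":[-0.2136,-0.1287,0.1],"rotation":[0.0074,0.0026,-0.5224]}]'
python3 - <<'E'
from h import *
go([456,-332.3,10],Rdown(np.pi/2+.328))
a=manip.camera("side")
c=lambda im,x0,y0,x1,y1,f:cv2.resize(im[y0:y1,x0:x1,::-1],None,fx=f,fy=f,interpolation=cv2.INTER_CUBIC)
cv2.imwrite("pics/s10.png",c(a,330,110,420,190,6.6))
E
```

```text
clock: 17.77
eef_pos: [453.9, -332.1, 69.6]
eef_rot: [-3.137, -0.007, 1.898]
wrist_force: [-0.1, -0.2, 0.2]
finger_gap: 40.3
delta [-0.0012  0.0022  0.0596] rot [-0.0046 -0.0069 -0.0003] rows>= 0.9547561490946648
```

View pics/s10.png

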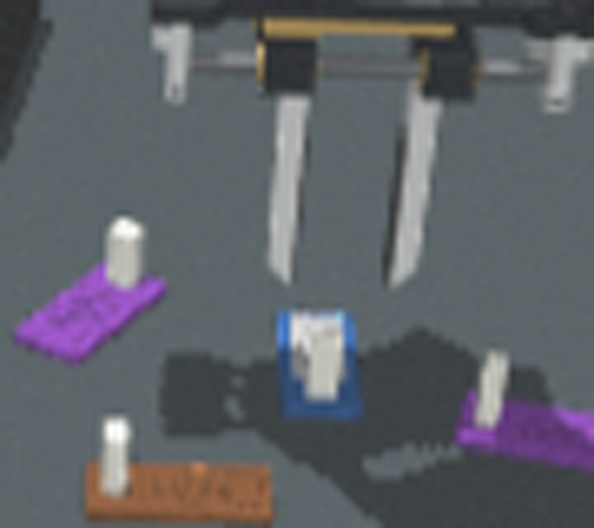

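```bash
python3 -m pendant '[{"claw":0.04,"delta_pos":[-0.0012,0.0022,0.03],"rotation":[-0.0046,-0.0069,0]},{"claw":0.04,"delta_pos":[-0.0012,0.0022,0.058],"rotation":[-0.0046,-0.0069,0]},{"claw":0.04,"delta_pos":[-0.0012,0.0022,0.0596],"rotation":[-0.0046,-0.0069,0]},{"claw":0.04,"delta_pos":[-0.0012,0.0022,0.0596],"rotation":[-0.0046,-0.0069,0]},{"claw":0.025,"delta_pos":[-0.0012,0.0022,0.0596],"rotation":[-0.0046,-0.0069,0]},{"claw":0.005,"delta_pos":[-0.0012,0.0022,0.0596],"rotation":[-0.0046,-0.0069,0]},{"claw":0.005,"delta_pos":[-0.0012,0.0022,0.0596],"rotation":[-0.0046,-0.0069,0]},{"claw":0.005,"delta_pos":[-0.0012,0.0022,0.0596],"rotation":[-0.0046,-0.0069,0]},{"claw":0.005,"delta_pos":[-0.0012,0.0022,0.0596],"rotation":[-0.0046,-0.0069,0]}]' 30
python3 - <<'E'
from h import *
g=O+Y*110+X*1
go([*g[:2],110],Rdown(np.pi/2+TH));print(manip.read_state()["joints"])
E
```

```text
clock: 18.95
eef_pos: [457.8, -333.4, 13.4]
eef_rot: [3.139, 0.004, 1.899]
wrist_force: [-1.5, 0.8, 5.1]
finger_gap: 13.8
delta [ 0.2502  0.2895 -0.097 ] rot [0.0036 0.0035 0.5231] rows>= 6.3155475741757945
[-0.6942  0.5616  1.6378 -0.0001  0.9372 -1.0223]
```

Gripped at a 13.8 mm opening. Lifting and checking how the plate hangs.

```bash
python3 -m pendant '[{"claw":0.005,"delta_pos":[0,0,-0.02],"rotation":[0,0,0]},{"claw":0.005,"delta_pos":[0,0,-0.06],"rotation":[0,0,0]},{"claw":0.005,"delta_pos":[0,0,-0.107],"rotation":[0,0,0]},{"claw":0.005,"delta_pos":[0,0,-0.107],"rotation":[0,0,0]}]' 40
python3 - <<'E'
from h import *
g=O+Y*85+X*-90
go([*g[:2],120],Rdown(np.pi/2+TH))
a=manip.camera("side")
c=lambda im,x0,y0,x1,y1,f:cv2.resize(im[y0:y1,x0:x1,::-1],None,fx=f,fy=f,interpolation=cv2.INTER_CUBIC)
cv2.imwrite("pics/s11.png",c(a,330,70,420,190,5))
E
```

```text
clock: 19.45
eef_pos: [458.5, -334.0, 123.6]
eef_rot: [3.136, 0.009, 1.899]
wrist_force: [-0.1, -0.8, -1.7]
finger_gap: 13.5
delta [0.2752 0.1974 0.0022] rot [0.0078 0.0074 0.5231] rows>= 5.418739133925913
```

View pics/s11.png

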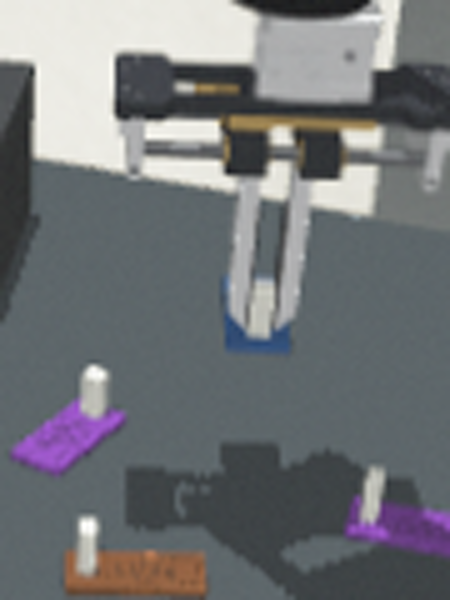

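The plate hangs level in the jaws at (258,310). Carrying it around to the run-in side, away from the raised clip.

```bash
python3 -m pendant '[{"claw":0.005,"delta_pos":[0.06,0.04,0.0],"rotation":[0.0078,0.0074,0.12]},{"claw":0.005,"delta_pos":[0.2752,0.1974,0.0],"rotation":[0.0078,0.0074,0.5231]},{"claw":0.005,"delta_pos":[0.2752,0.1974,0.0],"rotation":[0.0078,0.0074,0.5231]},{"claw":0.005,"delta_pos":[0.2752,0.1974,0.0],"rotation":[0.0078,0.0074,0.5231]},{"claw":0.005,"delta_pos":[0.2752,0.1974,0.0],"rotation":[0.0078,0.0074,0.5231]},{"claw":0.005,"delta_pos":[0.2752,0.1974,0.0],"rotation":[0.0078,0.0074,0.5231]},{"claw":0.005,"delta_pos":[0.2752,0.1974,0.0],"rotation":[0.0078,0.0074,0.5231]}]'
python3 - <<'E'
from h import *
g=O+Y*85+X*1
go([*g[:2],95],Rdown(np.pi/2+TH))
E
```

```text
clock: 20.38
eef_pos: [555.4, -7.0, 118.3]
eef_rot: [-3.135, -0.002, 1.379]
wrist_force: [-1.1, -0.1, -1.4]
finger_gap: 13.3
delta [-0.0029  0.0929  0.0227] rot [-0.0061 -0.0015  0.0033] rows>= 1.5313458520379177
```

```bash
python3 -m pendant '[{"claw":0.005,"delta_pos":[-0.0029,0.05,0.0],"rotation":[-0.0061,-0.0015,0.0033]},{"claw":0.005,"delta_pos":[-0.0029,0.0929,0.01],"rotation":[-0.0061,-0.0015,0.0033]},{"claw":0.005,"delta_pos":[-0.0029,0.0929,0.0227],"rotation":[-0.0061,-0.0015,0.0033]},{"claw":0.005,"delta_pos":[-0.0029,0.0929,0.0227],"rotation":[-0.0061,-0.0015,0.0033]}]'
python3 - <<'E'
from h import *
g=O+Y*65+X*1
go([*g[:2],79],Rdown(np.pi/2+TH))
a=manip.camera("side");b=manip.camera("top")
c=lambda im,x0,y0,x1,y1,f:cv2.resize(im[y0:y1,x0:x1,::-1],None,fx=f,fy=f,interpolation=cv2.INTER_CUBIC)
cv2.imwrite("pics/s12.png",np.hstack([c(b,305,130,385,200,5),c(a,245,130,325,200,5)]))
E
```

```text
clock: 20.88
eef_pos: [644.2, -28.2, 92.6]
eef_rot: [-3.137, 0.0, 1.375]
wrist_force: [0.5, 0.5, -0.7]
finger_gap: 13.6
delta [-0.019   0.0016  0.0136] rot [-0.0043  0.0004 -0.0009] rows>= 0.37416993264814974
```

View pics/s12.png

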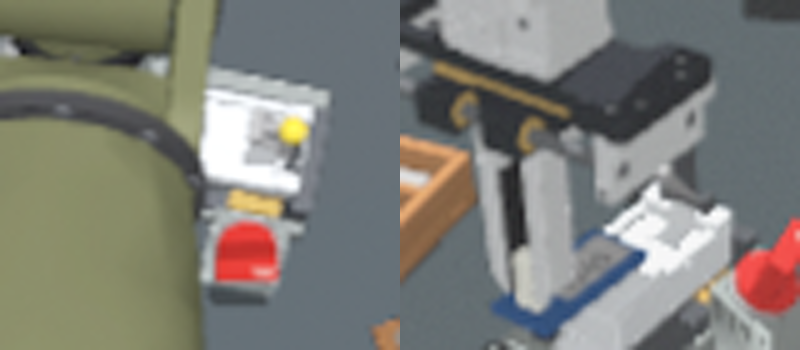

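The plate is in line with the nest, nose at about (620,240) in the side crop, and the clip is up with its ball at (294,130) in the top crop. Lowering onto the nest floor.

```bash
python3 -m pendant '[{"claw":0.005,"delta_pos":[-0.019,0.0016,0.006],"rotation":[-0.0043,0.0004,-0.0009]},{"claw":0.005,"delta_pos":[-0.019,0.0016,0.0136],"rotation":[-0.0043,0.0004,-0.0009]},{"claw":0.005,"delta_pos":[-0.019,0.0016,0.0136],"rotation":[-0.0043,0.0004,-0.0009]}]'
python3 -m pendant '[{"claw":0.005,"delta_pos":[0,0,0.002],"rotation":[0,0,0]},{"claw":0.005,"delta_pos":[0,0,0.003],"rotation":[0,0,0]}]'
python3 -m pendant '[{"claw":0.005,"delta_pos":[0,0,0.001],"rotation":[0,0,0]},{"claw":0.005,"delta_pos":[0,0,0.0015],"rotation":[0,0,0]}]'
```

```text
clock: 21.35
eef_pos: [642.5, -47.0, 80.7]
eef_rot: [3.139, -0.0, 1.376]
wrist_force: [-0.1, -0.1, -1.0]
finger_gap: 13.3
clock: 21.6
eef_pos: [642.5, -46.7, 77.7]
eef_rot: [3.139, -0.0, 1.376]
wrist_force: [0.2, 0.1, -0.4]
finger_gap: 13.4
clock: 21.85
eef_pos: [642.5, -46.6, 76.1]
eef_rot: [3.139, -0.0, 1.376]
wrist_force: [0.1, -0.1, -2.2]
finger_gap: 13.3
```

```bash
python3 -m pendant '[{"claw":0.005,"delta_pos":[0,-0.0002,0.001],"rotation":[0,0,0]},{"claw":0.005,"delta_pos":[0,-0.0002,0.0015],"rotation":[0,0,0]}]'
python3 -m pendant '[{"claw":0.005,"delta_pos":[0,0,0.001],"rotation":[0,0,0]},{"claw":0.005,"delta_pos":[0,0,0.0015],"rotation":[0,0,0]}]'
```

```text
clock: 22.1
eef_pos: [642.4, -46.6, 74.6]
eef_rot: [3.139, -0.0, 1.376]
wrist_force: [-0.4, 0.7, 0.6]
finger_gap: 13.7
clock: 22.35
eef_pos: [642.6, -46.5, 74.3]
eef_rot: [3.138, -0.001, 1.376]
wrist_force: [-4.8, 1.9, 10.0]
finger_gap: 13.6
```

Contact at z 74.4, as predicted for the nest floor, so the plate sits between the guide walls. Sliding in.

```bash
python3 -m pendant '[{"claw":0.005,"delta_pos":[-0.005,0,-0.0003],"rotation":[0,0,0]},{"claw":0.005,"delta_pos":[-0.012,0,-0.0003],"rotation":[0,0,0]},{"claw":0.005,"delta_pos":[-0.02,0,-0.0003],"rotation":[0,0,0]},{"claw":0.005,"delta_pos":[-0.029,0,-0.0003],"rotation":[0,0,0]},{"claw":0.005,"delta_pos":[-0.029,0,-0.0003],"rotation":[0,0,0]}]'
python3 -m pendant '[{"claw":0.005,"delta_pos":[-0.0015,0,0],"rotation":[0,0,0]},{"claw":0.005,"delta_pos":[-0.003,0,0],"rotation":[0,0,0]}]'
```

```text
clock: 22.98
eef_pos: [636.8, -75.9, 74.5]
eef_rot: [3.138, -0.0, 1.375]
wrist_force: [0.2, -0.4, 0.2]
finger_gap: 13.9
clock: 23.22
eef_pos: [636.2, -78.8, 74.5]
eef_rot: [3.138, -0.0, 1.375]
wrist_force: [-0.2, 0.4, 1.1]
finger_gap: 13.6
```

```bash
python3 -m pendant '[{"claw":0.005,"delta_pos":[-0.001,0,0],"rotation":[0,0,0]},{"claw":0.005,"delta_pos":[-0.0015,0,0],"rotation":[0,0,0]}]'
python3 - <<'E'
from h import *
s=manip.read_state();d=s["eef_pos"]-O;f=s["wrist_force"];print(d@X,d@Y,f@X,f@Y)
E
```

```text
clock: 23.48
eef_pos: [636.0, -79.7, 74.6]
eef_rot: [3.138, -0.001, 1.376]
wrist_force: [0.7, 5.9, 2.1]
finger_gap: 13.7
1.3958083027165689 31.82917051185686 -0.4305344106067615 5.899441067550846
```

Contact at handle y = 31.8, against an expected 32. A last small nudge, then release and look.

```bash
python3 -m pendant '[{"claw":0.005,"delta_pos":[-0.001,0,0],"rotation":[0,0,0]},{"claw":0.03,"delta_pos":[-0.0005,0,0],"rotation":[0,0,0]},{"claw":0.03,"delta_pos":[-0.0005,0,0],"rotation":[0,0,0]},{"claw":0.03,"delta_pos":[-0.0005,0,0],"rotation":[0,0,0]},{"claw":0.03,"delta_pos":[0,0,-0.04],"rotation":[0,0,0]},{"claw":0.03,"delta_pos":[0,0,-0.08],"rotation":[0,0,0]},{"claw":0.03,"delta_pos":[0.06,0,-0.12],"rotation":[0,0,0]},{"claw":0.03,"delta_pos":[0.06,0,-0.12],"rotation":[0,0,0]}]'
python3 - <<'E'
from h import *
np.set_printoptions(precision=2,suppress=True)
a=manip.camera("side");b=manip.camera("top")
cv2.imwrite("pics/side13.png",a[:,:,::-1])
c=lambda im,x0,y0,x1,y1,f:cv2.resize(im[y0:y1,x0:x1,::-1],None,fx=f,fy=f,interpolation=cv2.INTER_CUBIC)
cv2.imwrite("pics/s13.png",np.hstack([c(b,315,130,375,200,6.6),c(a,260,140,320,210,6.6)]))
go(O+Y*-38.6+X*1+Z*111,Rdown(np.pi/2+TH))
E
```

```text
clock: 24.48
eef_pos: [648.3, -18.8, 197.4]
eef_rot: [3.134, -0.002, 1.378]
wrist_force: [0.5, -0.6, -1.1]
finger_gap: 30.1
delta [-0.1309 -0.0005  0.0836] rot [ 0.0038 -0.0008  0.0013] rows>= 2.4858028004823276
```

View pics/s13.png

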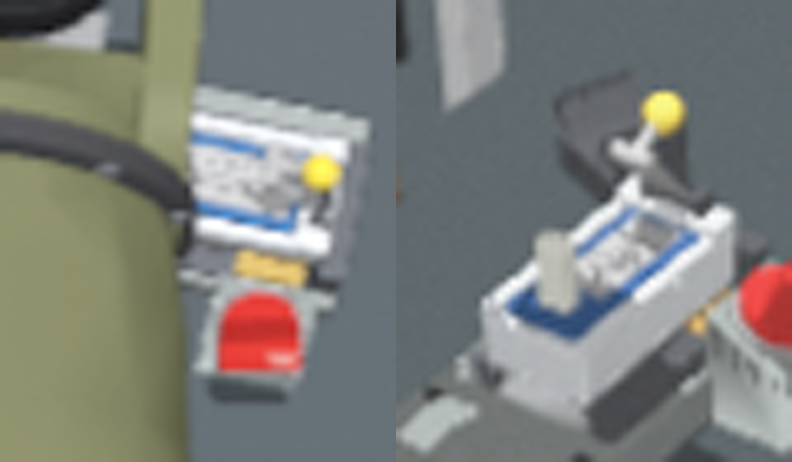

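The plate lies flat in the nest between the walls (side crop, handle at 555,270), and the clip is still up (ball at 663,110). Computing the ball position.

Run:
```python
from h import *
x,e=tri((363.4,155.6),(300.0,156.2));d=x-O;y=d@Y+44;z=x[2]-75
print(x,e,d@X,d@Y,"r",np.hypot(y,z),"clip",np.arctan2(z,y)-.2915)
```

```text
[ 622.34978082 -148.05666789  116.68245984] [0.1289139012732682, 0.12891390127337596] 1.2048139043053199 -37.8403786318213 r 42.13512066756934 clip 1.1325832224441252
```

```bash
python3 -m pendant '[{"claw":0.036,"delta_pos":[-0.06,0,0.0],"rotation":[0.0038,-0.0008,0.0013]},{"claw":0.036,"delta_pos":[-0.12,0,0.01],"rotation":[0.0038,-0.0008,0.0013]},{"claw":0.036,"delta_pos":[-0.1303,-0.0003,0.04],"rotation":[0.0038,-0.0008,0.0013]},{"claw":0.036,"delta_pos":[-0.1303,-0.0003,0.07],"rotation":[0.0038,-0.0008,0.0013]},{"claw":0.036,"delta_pos":[-0.1303,-0.0003,0.0867],"rotation":[0.0038,-0.0008,0.0013]},{"claw":0.036,"delta_pos":[-0.1303,-0.0003,0.0867],"rotation":[0.0038,-0.0008,0.0013]},{"claw":0.02,"delta_pos":[-0.1303,-0.0003,0.0867],"rotation":[0.0038,-0.0008,0.0013]},{"claw":0.008,"delta_pos":[-0.1303,-0.0003,0.0867],"rotation":[0.0038,-0.0008,0.0013]},{"claw":0.008,"delta_pos":[-0.1303,-0.0003,0.0867],"rotation":[0.0038,-0.0008,0.0013]},{"claw":0.008,"delta_pos":[-0.1303,-0.0003,0.0867],"rotation":[0.0038,-0.0008,0.0013]}]' 6
python3 - <<'E'
from h import *
s=manip.read_state();d=s["eef_pos"]-O;f=s["wrist_force"];print(d@X,d@Y,f@X,f@Y)
a=manip.camera("side")
c=lambda im,x0,y0,x1,y1,f:cv2.resize(im[y0:y1,x0:x1,::-1],None,fx=f,fy=f,interpolation=cv2.INTER_CUBIC)
cv2.imwrite("pics/s14.png",c(a,260,130,340,210,6))
E
```

```text
clock: 25.82
eef_pos: [622.5, -148.1, 108.8]
eef_rot: [3.141, 0.0, 1.376]
wrist_force: [-4.0, 0.1, 5.7]
finger_gap: 14.9
1.3185308494541748 -37.86662811565722 -3.908351197480803 -0.6670221064711491
```

View pics/s14.png

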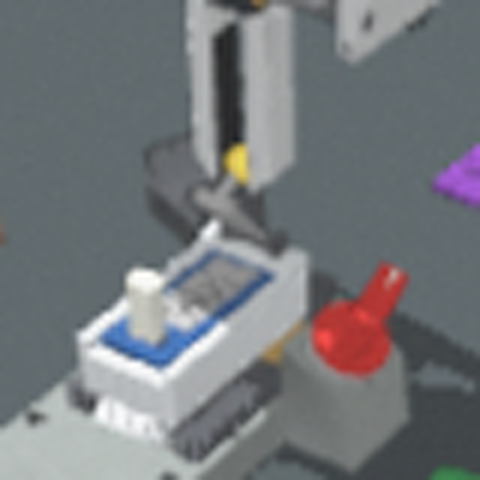

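The ball is held at (237,163) in the crop. Swinging the clip down along the arc.

```bash
python3 -m pendant '[{"claw":0.008,"delta_pos":[0.0054,0,0.0001],"rotation":[0,0,0]},{"claw":0.008,"delta_pos":[0.0131,0,0.0032],"rotation":[0,0,0]},{"claw":0.008,"delta_pos":[0.02,0,0.0078],"rotation":[0,0,0]},{"claw":0.008,"delta_pos":[0.026,0,0.0136],"rotation":[0,0,0]},{"claw":0.008,"delta_pos":[0.0296,0,0.0188],"rotation":[0,0,0]},{"claw":0.008,"delta_pos":[0.0316,0,0.0224],"rotation":[0,0,0]},{"claw":0.008,"delta_pos":[0.0316,0,0.0224],"rotation":[0,0,0]}]' 6
python3 - <<'E'
from h import *
s=manip.read_state();d=s["eef_pos"]-O;f=s["wrist_force"];print(d@X,d@Y,f@X,f@Y)
a=manip.camera("side")
c=lambda im,x0,y0,x1,y1,f:cv2.resize(im[y0:y1,x0:x1,::-1],None,fx=f,fy=f,interpolation=cv2.INTER_CUBIC)
cv2.imwrite("pics/s15.png",c(a,260,130,340,210,6))
E
```

```text
clock: 26.75
eef_pos: [628.5, -116.8, 85.9]
eef_rot: [3.141, -0.0, 1.376]
wrist_force: [-1.7, 4.2, 1.1]
finger_gap: 15.2
1.1744243889539299 -5.955838953894699 -2.488772774289438 3.749211604129139
```

View pics/s15.png

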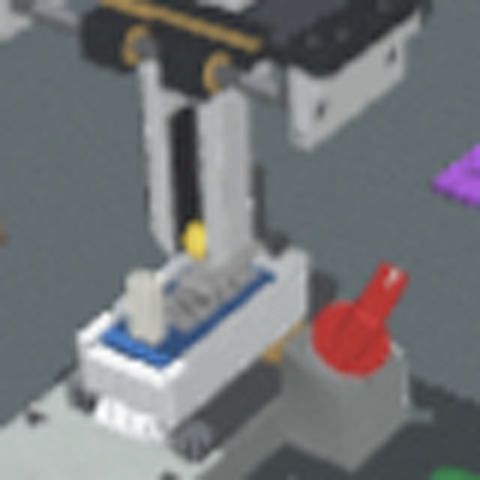

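```bash
python3 -m pendant '[{"claw":0.008,"delta_pos":[0.0003,0,0.001],"rotation":[0,0,0]},{"claw":0.008,"delta_pos":[0.0003,0,0.001],"rotation":[0,0,0]}]'
python3 -m pendant '[{"claw":0.008,"delta_pos":[0.0003,0,0.001],"rotation":[0,0,0]},{"claw":0.008,"delta_pos":[0.0003,0,0.001],"rotation":[0,0,0]}]'
```

```text
clock: 27.05
eef_pos: [628.6, -116.5, 85.2]
eef_rot: [3.141, -0.001, 1.376]
wrist_force: [-3.8, 3.7, 1.4]
finger_gap: 15.0
clock: 27.3
eef_pos: [628.7, -116.4, 84.4]
eef_rot: [3.141, -0.0, 1.376]
wrist_force: [-5.0, 3.1, 2.9]
finger_gap: 14.9
```

Releasing and raising, then I'll measure the clip angle.

```bash
python3 -m pendant '[{"claw":0.036,"delta_pos":[0,0,0],"rotation":[0,0,0]},{"claw":0.036,"delta_pos":[0,0,0],"rotation":[0,0,0]},{"claw":0.036,"delta_pos":[0,0,-0.04],"rotation":[0,0,0]},{"claw":0.036,"delta_pos":[0,0,-0.09],"rotation":[0,0,0]},{"claw":0.036,"delta_pos":[0.06,-0.06,-0.12],"rotation":[0,0,0]},{"claw":0.036,"delta_pos":[0.11,-0.1,-0.12],"rotation":[0,0,0]},{"claw":0.036,"delta_pos":[0.15,-0.13,-0.12],"rotation":[0,0,0]},{"claw":0.036,"delta_pos":[0.15,-0.13,-0.12],"rotation":[0,0,0]}]'
python3 - <<'E'
from h import *
np.set_printoptions(precision=2,suppress=True)
a=manip.camera("side");b=manip.camera("top")
cv2.imwrite("pics/side16.png",a[:,:,::-1]);cv2.imwrite("pics/top16.png",b[:,:,::-1])
c=lambda im,x0,y0,x1,y1,f:cv2.resize(im[y0:y1,x0:x1,::-1],None,fx=f,fy=f,interpolation=cv2.INTER_CUBIC)
cv2.imwrite("pics/s16.png",np.hstack([c(b,325,130,385,200,6.6),c(a,260,140,320,210,6.6)]))
E
```

```text
clock: 28.3
eef_pos: [529.1, 58.2, 205.1]
eef_rot: [3.14, -0.001, 1.379]
wrist_force: [-0.3, -0.7, 0.6]
finger_gap: 35.6
```

View pics/s16.png

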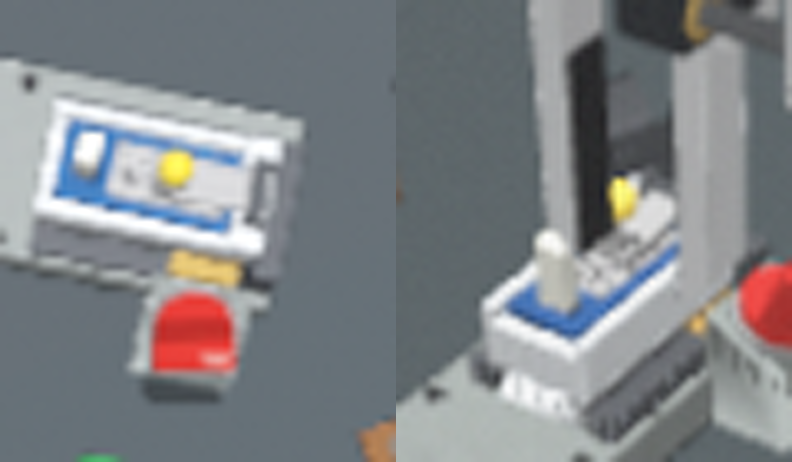

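The top crop shows the plate home and the ball at (176,168), but a finger hides part of the ball in the side view. I'll move the arm away and measure again.

```bash
python3 -m pendant '[{"claw":0.036,"delta_pos":[0.06,-0.03,0],"rotation":[0,0,0]},{"claw":0.036,"delta_pos":[0.12,-0.06,0],"rotation":[0,0,0]},{"claw":0.036,"delta_pos":[0.17,-0.08,0],"rotation":[0,0,0]},{"claw":0.036,"delta_pos":[0.17,-0.08,0],"rotation":[0,0,0]}]'
python3 - <<'E'
from h import *
np.set_printoptions(precision=2,suppress=True)
a=manip.camera("side");b=manip.camera("top")
cv2.imwrite("pics/side17.png",a[:,:,::-1]);cv2.imwrite("pics/top17.png",b[:,:,::-1])
c=lambda im,x0,y0,x1,y1,f:cv2.resize(im[y0:y1,x0:x1,::-1],None,fx=f,fy=f,interpolation=cv2.INTER_CUBIC)
cv2.imwrite("pics/s17.png",np.hstack([c(b,325,130,385,200,6.6),c(a,260,140,320,210,6.6)]))
def bb(im,x0,y0,x1,y1):
    h=hsv(im);m=((h[...,0]>20)&(h[...,0]<35)&(h[...,1]>120)&(h[...,2]>120)).astype(np.uint8)
    o=np.zeros_like(m);o[y0:y1,x0:x1]=m[y0:y1,x0:x1];return cen(o)
p=bb(b,346,150,357,162);q=bb(a,288,163,300,177);print(p,q)
x,e=tri(p[:2],q[:2]);d=x-O;y=d@Y+44;z=x[2]-75
print(x,e,d@X,d@Y,"r",np.hypot(y,z),"clip",np.arctan2(z,y)-.2915)
for al in(0,.07,.15,.23,.3):
    X3=O+X*1.2+Y*(-44+41.8*np.cos(.2915+al))+Z*(75+41.8*np.sin(.2915+al)); print(al,proj("side",X3),proj("top",X3))
E
```

```text
clock: 28.9
eef_pos: [484.3, 240.9, 204.2]
eef_rot: [3.14, -0.0, 1.381]
wrist_force: [-0.5, -0.9, -0.4]
finger_gap: 36.1Traceback (most recent call last):
  File "<stdin>", line 10, in <module>
  File "<stdin>", line 9, in bb
  File "h.py", line 21, in cen
    m=cv2.moments(mask.astype(np.uint8),True); return (m["m10"]/m["m00"],m["m01"]/m["m00"],m["m00"])
                                                       ~~~~~~~~^~~~~~~~~
ZeroDivisionError: float division by zero
```

View pics/s17.png

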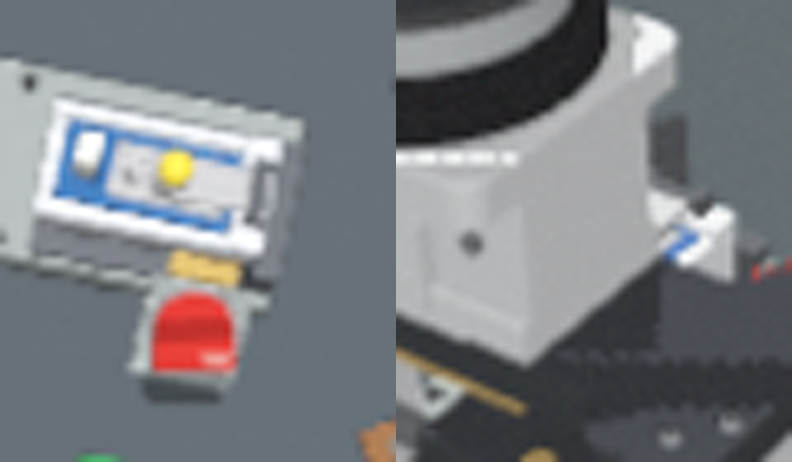

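The gripper blocks the side view, so I'll move it towards the base instead.

```bash
python3 -m pendant '[{"claw":0.036,"delta_pos":[-0.06,-0.06,0],"rotation":[0,0,0]},{"claw":0.036,"delta_pos":[-0.36,-0.067,0],"rotation":[0,0,0]},{"claw":0.036,"delta_pos":[-0.36,-0.067,0],"rotation":[0,0,0]},{"claw":0.036,"delta_pos":[-0.36,-0.067,0],"rotation":[0,0,0]},{"claw":0.036,"delta_pos":[-0.36,-0.067,0],"rotation":[0,0,0]},{"claw":0.036,"delta_pos":[-0.36,-0.067,0],"rotation":[0,0,0]},{"claw":0.036,"delta_pos":[-0.36,-0.067,0],"rotation":[0,0,0]}]'
cat > m.py <<'E'
from h import *
import sys
np.set_printoptions(precision=2,suppress=True)
n=sys.argv[1]
a=manip.camera("side");b=manip.camera("top")
cv2.imwrite(f"pics/side{n}.png",a[:,:,::-1]);cv2.imwrite(f"pics/top{n}.png",b[:,:,::-1])
c=lambda im,x0,y0,x1,y1,f:cv2.resize(im[y0:y1,x0:x1,::-1],None,fx=f,fy=f,interpolation=cv2.INTER_CUBIC)
cv2.imwrite(f"pics/s{n}.png",np.hstack([c(b,325,130,385,200,6.6),c(a,260,140,320,210,6.6)]))
def bb(im,x0,y0,x1,y1):
    h=hsv(im);m=((h[...,0]>20)&(h[...,0]<35)&(h[...,1]>120)&(h[...,2]>120)).astype(np.uint8)
    o=np.zeros_like(m);o[y0:y1,x0:x1]=m[y0:y1,x0:x1];return cen(o)
p=bb(b,346,150,357,162);q=bb(a,286,160,302,177);print(p,q)
x,e=tri(p[:2],q[:2]);d=x-O;y=d@Y+44;z=x[2]-75
print(x,e,d@X,d@Y,"r",np.hypot(y,z),"clip",np.arctan2(z,y)-.2915)
for al in(0,.07,.15,.23,.3):
    X3=O+X*1.2+Y*(-44+41.8*np.cos(.2915+al))+Z*(75+41.8*np.sin(.2915+al)); print(al,proj("side",X3),proj("top",X3))
E
python3 m.py 18
```

```text
clock: 29.88
eef_pos: [348.7, -106.9, 204.4]
eef_rot: [3.14, 0.001, 1.369]
wrist_force: [0.9, 0.0, -0.0]
finger_gap: 36.3
(351.27777777777777, 155.11111111111111, 18.0) (292.6923076923077, 169.6153846153846, 26.0)
[ 628.7  -116.31   92.94] [0.17436795308449723, 0.17436795308461264] 1.2842713194874094 -5.459973609769035 r 42.51073684938719 clip 0.14415193917693164
0 [292.53 171.81] [350.56 155.4 ]
0.07 [292.71 170.75] [350.96 155.27]
0.15 [292.96 169.52] [351.51 155.14]
0.23 [293.28 168.29] [352.13 155.04]
0.3 [293.6  167.21] [352.75 154.97]
```

View pics/s18.png

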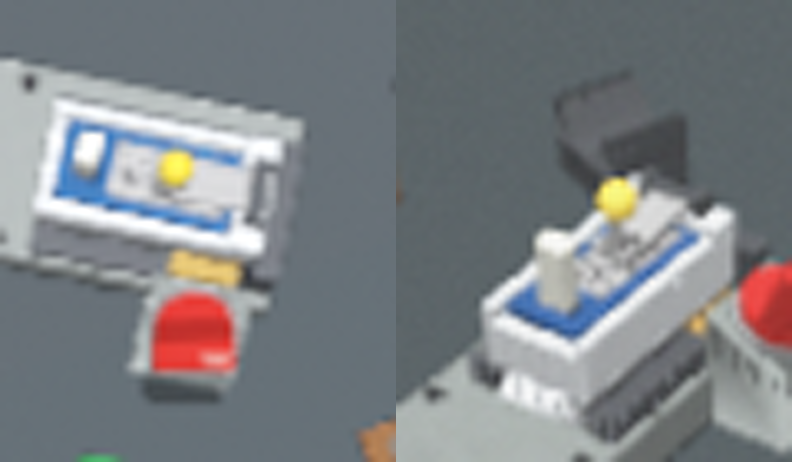

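The ball projects to clip ≈ 0.14, which is resting on the plate. The knob bar is level in the top view, which fits about 1.35 rad. One last check that the bystanders haven't moved, comparing the first and last top views.

Run:
```python
import cv2,numpy as np
a=cv2.imread("pics/top0.png").astype(int);b=cv2.imread("pics/top18.png").astype(int)
for n,(x0,y0,x1,y1) in dict(workpiece=(216,126,246,156),ring=(266,210,290,234),vblock=(382,124,410,154),gauge=(237,206,256,222),driver=(326,196,348,254)).items():
    d=np.abs(a-b)[y0:y1,x0:x1].max(2);print(n,(d>60).sum(),d.mean())
cv2.imwrite("pics/last.png",b)
```

```text
workpiece 0 0.5488888888888889
ring 0 0.7239583333333334
vblock 0 0.7511904761904762
gauge 0 0.618421052631579
driver 9 8.22257053291536[ WARN:0@0.096] global loadsave.cpp:1063 imwrite_ Unsupported depth image for selected encoder is fallbacked to CV_8U.
```

View pics/last.png

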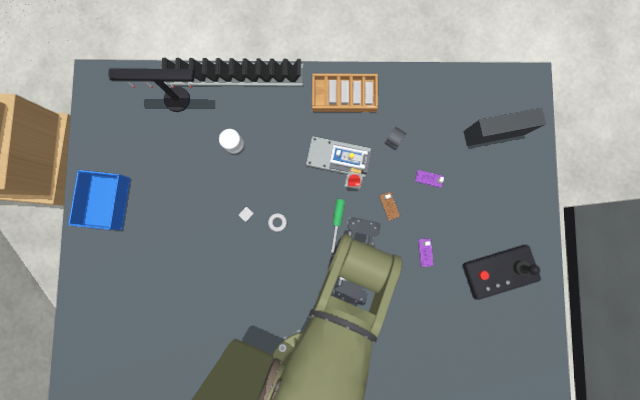

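The final top view shows all the bystanders where they were; the driver region differs only because the arm's shadow and gripper overlap it. The arm is clear of everything, so I'm handing in.

```bash
python3 -c "
from cell import manip
print(manip.sign_off())"
```

```text
the job is handed in; nothing more can be done
None
```

I finished the whole sequence and handed the job in at about 30 s of the 72 s allowed. My last checks show everything in place, but `sign_off` gives no verdict.

- **Carriage:** it slid clip end first against the end stop, where the force rose to 17 N with no further travel. The clamp then shifted it about 1 mm to +x, inside the 4 mm limit.
- **Knob:** I turned it with the tool by 1.34 rad with no sign of slip, and the bar's direction in the top view agrees. I could not read the joint value itself.
- **Plate:** the blue plate is flat in the nest. The TCP, centred on the gripped handle, stopped at y = 31.8 mm when the plate met the end wall, against a target of 32.
- **Clip:** I swung it up to about 1.13 rad, then back down after the plate was in. It last measured 0.144 rad. The same measurement read about 0.04 rad high with the clip at 0, so the true value may be nearer 0.10; both are inside 0.07–0.23.
- **Bystanders:** the workpiece, ring gauge, V-block and gauge block are unchanged in the pictures. The driver's image area differs slightly; I put that down to the arm and its shadow, since it looks to be in the same place.

The first side view after the clip was down was partly hidden by a finger and the next fully by the gripper. I moved the arm clear and measured again.

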